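# Press-test a starter block and set the drip feed

## Task

One of the two starter blocks in the sloped rack is dry and firm, the other is moist and soft. Take the firmness tester from its stand, press its pin square into the left-hand block (seen from the robot; press nothing else with it) until the tester's foot sits flat on the rim, hold it there a moment, read the drag ring and put the tester back upright in its stand. Then slide the drip-feed knob all the way to the side of the dry block: left if the ring was carried above the dark line on the barrel, right if it stayed below; leave the other things where they are.

Things in the scene. Friction and masses are not known exactly. Their poses are not given: they have to be found in the camera images.
- tester: Firmness tester, 150 mm tall, about 0.2 kg, standing pin down. Origin: centre of the foot's underside; z runs up it. Steel foot 54 mm across (z 0-8), round barrel 28 mm across (z 8-100), square grey head to grip, 32 x 32 mm, sides along x and y (z 102-150). A sprung pin 10 mm thick sticks 25 mm out below the foot. A brass drag ring, 42 mm across, 6 mm high, starts with its underside at z 30
- pin (a joint): how far the tester's pin is pushed back into the tester: 0 = fully out, up to 0.026 m; spring 400 N/m. It springs out again when unloaded
- ring (a joint): how far the drag ring has been carried up the barrel (m), 0 at the start: the reading. The pin's crossbar lifts it and it stays at the highest place reached. With the foot on the rim a firm block gives about 0.017, a soft one about 0.0055. A thin black line round the barrel at z 45 is level with the middle of the ring at 0.012
- stand: Grey square stand, fixed, 76 x 76 mm, 46 mm high. Origin: centre of its underside, z up. In its top a square recess 64 mm wide, floor 36 mm above the origin, rim 10 mm higher, carries the tester's foot; a square well 26 mm wide and 36 mm deep in the middle leaves the pin free. The tester is home when its foot lies on the recess floor
- rack: Fixed rack, base 120 mm (x) x 180 mm (y). Origin: centre of its underside, z up, x away from the robot, y to the robot's left. Its grey deck, 90 x 170 mm, slopes down to the robot at 35 degrees, middle of its top 75 mm up. Two square cells 36 mm wide, 40 mm to the left and right of the middle, each hold a brown block, 34.5 mm wide, whose face is flush with the deck
- left_cell: The left-hand (+y) cell, the one to test. Origin: middle of the block's face, level with the deck's top (the rim). z stands square out of the deck, 35 degrees from vertical, leaning to the robot; y runs left along the deck. The tester is square when its z lies along this z. The face is sprung and sinks straight in, about 7 mm (firm, 1100 N/m) or 19 mm (soft, 155 N/m) in a full test
- diverter_base: Drip-feed manifold, fixed: aluminium bar 40 mm (x) x 170 mm (y), 14 mm high. Origin: centre of its underside; y runs along it to the robot's left. An outlet stub at each end
- diverter (a joint): where the black slide knob stands along the manifold (m): 0 = right-hand end, 0.12 = left-hand end, about the middle at the start. It stays where it is left (drag about 1.5 N)
- diverter_top (a point): Middle of the top of the slide knob, 54.5 mm above the table. The knob is 28 mm (x) x 20 mm (y, the way it slides), 40 mm high, and runs on the bar's top
- hygrometer: Bystander: white thermo-hygrometer, 34 x 62 mm, 68 mm high, standing on the table, loose. Origin: centre of its underside. Leave alone
- net_pot: Bystander: empty grey net pot, 64 mm across the top, 64 mm high, loose. Origin: centre of its underside. Leave alone
- feed_bottle: Bystander: plant-feed bottle, 60 mm across, 150 mm high, loose. Origin: centre of its underside. Leave alone
Things that resemble listed ones, but are neither listed nor needed, are in the scene too. There is more than one size of the rack; the job needs the middle-sized.

How it is judged:
By the outcome, as a careful person would: the job done as asked, in the order asked, and still so for the second after the job is handed in, with the robot touching nothing.
It also fails if it takes over 54 s, if anything falls off the work surface, if the arm or the gripper's body presses on something with over 40 N, if the wrist force passes 120 N, or if a joint passes its speed limit or range.

## Robot

A 6-joint arm with a two-finger parallel gripper is mounted at the origin on the work surface. World frame = base frame: x ahead of the robot, y to its left, z up, the work surface at z = 0. Lengths are in m, angles in degrees, forces in N, time in s.
With the tool pointing down it reaches from about 0.4 to 0.825 m from the base axis. Payload 7 kg.
Tool frame: the origin (TCP) lies midway between the tips of the shut fingers; the grasp point (between the pads) lies 19 mm behind it (ctrl.grip_point_offset is the distance from the TCP to the grasp point, in m); x points along the fingers, y is the direction in which the jaws open and shut, and the axes are right-handed (so a half turn about x gives the same grasp; the last joint's range is limited). The gripper opens to 88 mm and grips with 3 to 60 N. Pads are 19 mm wide; open, the fingers measure 130 mm over their backs; the gripper's body (78 mm by 193 mm) begins 47 mm behind the grasp point.
Start: joints at [80.449, 20.546, 0.682, 0, -70.136, -16.507], TCP at [0.297, 0.606, 0.227] pointing down, gripper open.
Joint ranges: [-176.03, 176.03], [-82.01, 121.73], [-58.28, 71.71], [-173.87, 95.51], [-174.79, -0.11], [-173.66, 173.66]. Speed limits (degrees/s): [136.94, 136.94, 172.46, 180, 180, 180].

## Interface

Orientations are given as [roll, pitch, yaw] about the fixed x, y, z axes, in that order (R = Rz(yaw) Ry(pitch) Rx(roll)).
In Python, from plant import ctrl gives the robot as it stands.
- The arm moves only by the tool drive_tool, never from a script. Its argument "plan" is a list of rows, each a list of 3 entries, a list of its own where there are three numbers: the shift along the tool's x, y, z in m, then the turn, a rotation vector about the tool's x, y, z in degrees, then the opening, from 0 (shut) to 1 (fully open). In form: [[[dx, dy, dz], [wx, wy, wz], grip], ...]. A call has 1 to 20 rows; each row is the pose to reach, as a shift and turn from the pose measured when the call began, along the tool's axes at that moment; what a row does not reach only later rows make up. A row lasts 1/12 s, in which the tool goes at most 41.7 mm and 7.16 degrees, less where a joint would pass 70% of its speed; a pose out of reach is approached as far as the arm can. A call with a gripper value outside its range is refused whole. The fingers move at their own pace and stop on an object; the grip force is fixed at half the most. Time passes only in rows, so rows that repeat a pose let the fingers close. It gives the time, the measured TCP pose, the force and the opening at its end, in the units of the state.
- ctrl.get_obs(): the state, without advancing time (a new reading comes with each control period).
- ctrl.snapshot(name): name is "scene" or "side" or "wrist"; returns the picture (384x512x3 uint8, blue, green, red); there is no depth.
- ctrl.get_calibration(name): a dict with "fx", "fy", "cx", "cy" (pixels), "R" (3x3) and "t" (3): a world point X has camera coordinates R X + t. Camera axes: x right, y down, z forward; pixel columns grow to the right and rows downward; lengths in m; the calibration is good to about 2 mm. A picture is of the moment at which its call begins: read the wrist's pose just before it. get_calibration takes no time and is no camera call; for the wrist camera it gives the pose at the moment of the call.
- ctrl.close_job(): hands the job in, once; it reports no verdict.
Trained networks look in the newest picture that a camera, given by its name, has taken for a name from the list of things; names that differ only in an ending like _2 or _b are one class to them, and where a whole thing is asked for, a point or a joint stands for the part that bears it (a point fixed in the world has none). Each returns a list of dicts, best first, with "confidence" (0 to 1); they miss things now and then, are a little off and sometimes report something else, mostly with a low value. They report only what shows in the picture. A call takes as long as a camera call. They do not tell look-alikes from the thing itself.
- ctrl.cut_out(camera, name): "pixels" (384x512 bool, what is visible of it) and "pixel" ([column, row] in pixels, amid what is visible of it).
- ctrl.landmark_of(camera, name): "pixel" ([column, row] in pixels: a listed point, or the origin of a listed thing).
The state is a dict: "clock": time; "joint_pos": joint angles; "qvel": joint speeds; "tau": joint torques, N m; "tool_pos": TCP position; "orientation": TCP orientation; "force": force on the tool from outside, world axes, zero at the start; "moment": the same for the moment, N m; "opening": finger opening in m.
Only numpy, scipy, OpenCV 4.12 (cv2) and the standard library are available. Lean on these libraries where they do the work, as an engineer would, in place of code of your own. Each camera call takes 0.05 s, during which the arm holds its last target. There are 200 camera calls.

## Working session

There is one attempt and no reset: what is moved stays moved. The work goes in short steps, Python scripts to look and compute and a tool call to move; the robot and the scene stay as the last step left them, time stands still between calls to the robot, and variables do not carry over. Pictures are saved under pics/ and viewed, about 8 in all and at most 12, crops included, and the job is handed in when it is done.

Besides the shell and the picture viewer there is one more tool, called by a JSON object that holds its "op" and its "data". drive_tool: Moves the arm, as the interface text tells. Its arguments: {"type":"object","properties":{"plan":{"type":"array","items":{"type":"array"}}},"required":["plan"]}

```bash
ls; mkdir -p pics; python3 - <<'E'
from plant import ctrl
import cv2,numpy as np
o=ctrl.get_obs();print(o)
print(ctrl.grip_point_offset)
for n in ("scene","side"):
    im=ctrl.snapshot(n);cv2.imwrite(f"pics/{n}0.png",im)
    c=ctrl.get_calibration(n);print(n,{k:np.round(v,3).tolist() for k,v in c.items()})
    for t in ("tester","stand","rack","left_cell","diverter_base","diverter_top","hygrometer","net_pot","feed_bottle"):
        print(t,[(np.round(d["pixel"]).tolist(),round(d["confidence"],2)) for d in ctrl.landmark_of(n,t)])
a=cv2.imread("pics/scene0.png");b=cv2.imread("pics/side0.png")
cv2.imwrite("pics/both0.png",cv2.resize(a,(800,600)))
E
```

```text
pics
{'clock': 0.0, 'joint_pos': array([ 8.04478671e+01,  2.05911847e+01,  6.32757362e-01, -2.29717788e-02,
       -7.01364008e+01, -1.65061380e+01]), 'qvel': array([ 0.00464473, -0.03793805,  0.14080745,  0.08104224,  0.07293311,
       -0.10941546]), 'tau': array([ 2.79076034e-03, -5.82726574e+01,  2.93047732e+01,  6.99658647e+00,
        6.97416253e-03, -1.46059956e-04]), 'tool_pos': array([0.29631435, 0.60591493, 0.22560884]), 'orientation': array([  93.67892791,   89.90274329, -112.38716635]), 'force': array([ 0.0236921 , -0.14597558, -0.24800665]), 'moment': array([-0.05241378,  0.00497903, -0.00457783]), 'opening': 0.0879839705617165}
0.0188
scene {'fx': 469.109, 'fy': 469.109, 'cx': 256.437, 'cy': 201.137, 'R': [[0.84, 0.542, -0.016], [0.41, -0.655, -0.635], [-0.355, 0.527, -0.772]], 't': [-0.468, -0.097, 1.582]}
tester [([274.0, 290.0], 0.71), ([187.0, 291.0], 0.57)]
stand [([187.0, 299.0], 0.78)]
rack [([245.0, 198.0], 0.97), ([268.0, 126.0], 0.95), ([296.0, 227.0], 0.64), ([210.0, 244.0], 0.62)]
left_cell []
diverter_base [([214.0, 250.0], 0.95)]
diverter_top [([211.0, 244.0], 0.67)]
hygrometer [([273.0, 289.0], 0.64), ([214.0, 254.0], 0.36), ([209.0, 240.0], 0.31), ([186.0, 293.0], 0.17)]
net_pot [([234.0, 342.0], 0.64)]
feed_bottle [([324.0, 155.0], 0.58)]
side {'fx': 357.542, 'fy': 357.542, 'cx': 250.073, 'cy': 188.88, 'R': [[0.829, -0.56, -0.02], [-0.364, -0.511, -0.779], [0.425, 0.653, -0.627]], 't': [-0.366, 0.278, 0.81]}
tester [([330.0, 267.0], 0.57)]
stand [([328.0, 281.0], 0.78), ([276.0, 232.0], 0.34)]
rack [([222.0, 204.0], 0.81), ([146.0, 166.0], 0.76), ([274.0, 182.0], 0.65)]
left_cell []
diverter_base [([273.0, 245.0], 0.67), ([333.0, 215.0], 0.5)]
diverter_top [([277.0, 234.0], 0.69)]
hygrometer [([337.0, 214.0], 0.88)]
net_pot [([387.0, 260.0], 0.82)]
feed_bottle [([208.0, 153.0], 0.76)]
```

View pics/both0.png

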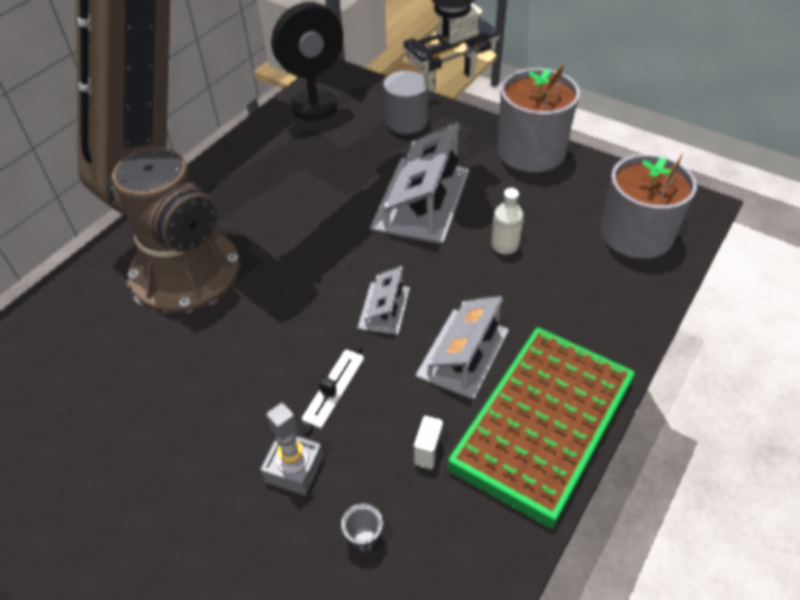

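View pics/side0.png

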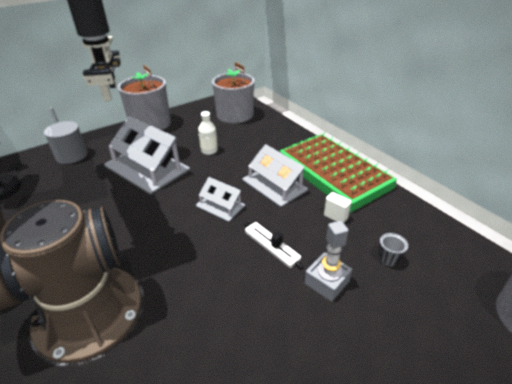

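The scene shows three racks: a large empty one (scene 268,126), a small empty one (245,190), and the middle-sized one with brown blocks (296,222), which is the one to use. The tester is in its stand at (187,291) and the manifold at (214,250). Look-alike pixels for the tester are the bottle (324,150) and the hygrometer (273,289). I'll triangulate these next.

```bash
cat > h.py <<'E'
from plant import ctrl
import cv2,numpy as np
from scipy.spatial.transform import Rotation as Rot
from scipy.optimize import least_squares
def ray(c,p):
    d=np.array([(p[0]-c["cx"])/c["fx"],(p[1]-c["cy"])/c["fy"],1.]);R=np.array(c["R"])
    return -R.T@np.array(c["t"]),R.T@(d/np.linalg.norm(d))
def proj(c,X):
    q=np.atleast_2d(X)@np.array(c["R"]).T+np.array(c["t"])
    return np.c_[c["fx"]*q[:,0]/q[:,2]+c["cx"],c["fy"]*q[:,1]/q[:,2]+c["cy"]]
def tri(obs):
    A=np.zeros((3,3));b=np.zeros(3)
    for c,p in obs:
        o,d=ray(c,p);M=np.eye(3)-np.outer(d,d);A+=M;b+=M@o
    return np.linalg.solve(A,b)
def atz(c,p,z):
    o,d=ray(c,p);return o+d*(z-o[2])/d[2]
def tool():
    o=ctrl.get_obs();return o["tool_pos"],Rot.from_euler("xyz",o["orientation"],degrees=True)
def go(p,R):
    "shift/rotvec in tool frame to reach TCP p, Rotation R"
    t,T=tool();return np.round(T.inv().apply(np.array(p)-t),4),np.round((T.inv()*R).as_rotvec(degrees=True),2)
E
python3 - <<'E'
from h import *
s,d=ctrl.get_calibration("scene"),ctrl.get_calibration("side")
P={"testerhead":((179,264),(338,228)),"stand":((187,299),(328,281)),"rack":((296,227),(274,182)),"knob":((211,244),(277,234)),"bottle":((324,155),(208,153)),"hyg":((273,289),(337,214)),"pot":((234,342),(387,260)),"smallrack":((245,198),(222,204)),"bigrack":((268,126),(146,166)),"blockL":((303,201),(268,155)),"blockR":((292,221),(285,165))}
for k,(a,b) in P.items(): print(k,tri([(s,a),(d,b)]).round(3))
w=ctrl.get_calibration("wrist");print({k:np.round(v,3).tolist() for k,v in w.items()})
t,T=tool();print("cam in tool",T.inv().apply(-np.array(w["R"]).T@w["t"]-t),(np.array(w["R"])@T.as_matrix()).round(3).tolist())
print(T.as_matrix().round(3).tolist())
E
```

```text
testerhead [ 0.498 -0.249  0.184]
stand [ 0.496 -0.251  0.009]
rack [0.622 0.122 0.008]
knob [ 0.465 -0.092  0.051]
bottle [ 0.548  0.446 -0.014]
hyg [ 0.676 -0.1    0.012]
pot [ 0.669 -0.282 -0.   ]
smallrack [0.43  0.131 0.01 ]
bigrack [0.316 0.452 0.013]
blockL [0.621 0.156 0.095]
blockR [0.629 0.079 0.095]
{'fx': 343.135, 'fy': 343.135, 'cx': 255.657, 'cy': 192.943, 'R': [[-0.439, -0.898, 0.001], [-0.857, 0.419, 0.299], [-0.269, 0.131, -0.954]], 't': [0.675, -0.037, 0.392]}
cam in tool [-0.1576029   0.00018065 -0.08181131] [[-0.001, 1.0, -0.0], [-0.299, 0.0, 0.954], [0.954, 0.001, 0.299]]
[[0.0, -0.439, -0.898], [0.0, -0.898, 0.439], [-1.0, -0.0, -0.0]]
```

```bash
python3 - <<'E'
from h import *
print(go([.56,.12,.30],Rot.from_matrix(np.array([[0,0,1],[0,1,0],[-1,0,0]]))))
E
```

```text
(array([-0.0734,  0.3212, -0.4503]), array([1.5394e+02, 1.0000e-02, 0.0000e+00]))
```

{"op": "drive_tool", "data": {"plan": [[[-0.073,0.05,-0.05],[10,0,0],1],[[-0.073,0.1,-0.1],[20,0,0],1],[[-0.073,0.321,-0.45],[60,0,0],1],[[-0.073,0.321,-0.45],[60,0,0],1],[[-0.073,0.321,-0.45],[60,0,0],1],[[-0.073,0.321,-0.45],[60,0,0],1],[[-0.073,0.321,-0.45],[60,0,0],1],[[-0.073,0.321,-0.45],[120,0,0],1],[[-0.073,0.321,-0.45],[120,0,0],1],[[-0.073,0.321,-0.45],[120,0,0],1],[[-0.073,0.321,-0.45],[120,0,0],1],[[-0.073,0.321,-0.45],[120,0,0],1],[[-0.073,0.321,-0.45],[154,0,0],1],[[-0.073,0.321,-0.45],[154,0,0],1],[[-0.073,0.321,-0.45],[154,0,0],1],[[-0.073,0.321,-0.45],[154,0,0],1],[[-0.073,0.321,-0.45],[154,0,0],1],[[-0.073,0.321,-0.45],[154,0,0],1],[[-0.073,0.321,-0.45],[154,0,0],1],[[-0.073,0.321,-0.45],[154,0,0],1]]}}

```text
clock: 2.67
tool_pos: [0.5598, 0.1202, 0.2997]
orientation: [25.2, 90.0, 35.5]
force: [0.7, -0.4, 0.2]
opening: 0.0873
```

```bash
python3 - <<'E'
from h import *
print(go([.56,.12,.30],Rot.from_matrix(np.array([[0,0,1],[0,1,0],[-1,0,0]]))))
E
```

```text
(array([-0.0003, -0.0002,  0.0002]), array([ 1.033e+01,  1.000e-02, -1.000e-02]))
```

```bash
python3 - <<'E'
from h import *
import json
c=ctrl.get_calibration("wrist");im=ctrl.snapshot("wrist");cv2.imwrite("pics/w1.png",im)
json.dump({k:np.array(v).tolist() for k,v in c.items()},open("w1.json","w"))
print("rack",[(d["pixel"],d["confidence"],d["pixels"].sum()) for d in ctrl.cut_out("wrist","rack")])
for t in ("rack","left_cell","diverter_top","hygrometer"):
    print(t,[(np.round(d["pixel"]).tolist(),round(d["confidence"],2)) for d in ctrl.landmark_of("wrist",t)])
E
```

```text
rack [([290.1, 43.9], 0.84, np.int64(7915)), ([484.8, 45.4], 0.6, np.int64(4241))]
rack [([288.0, 48.0], 0.71), ([249.0, 192.0], 0.56)]
left_cell []
diverter_top [([70.0, 28.0], 0.83)]
hygrometer [([89.0, 201.0], 0.79)]
```

View pics/w1.png

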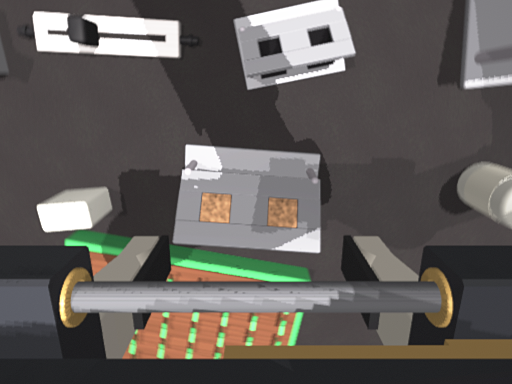

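```bash
python3 - <<'E'
from h import *
import json
def blobs(im,box):
    hsv=cv2.cvtColor(im,cv2.COLOR_BGR2HSV);m=cv2.inRange(hsv,(5,80,60),(25,255,255))
    k=np.zeros_like(m);x0,y0,x1,y1=box;k[y0:y1,x0:x1]=255;m=cv2.morphologyEx(m&k,cv2.MORPH_CLOSE,np.ones((5,5)))
    n,l,s,ce=cv2.connectedComponentsWithStats(m);i=[j for j in range(1,n) if s[j,4]>25]
    return [(ce[j].round(1),s[j]) for j in sorted(i,key=lambda j:ce[j][0])]
w=json.load(open("w1.json"));s=ctrl.get_calibration("scene");d=ctrl.get_calibration("side")
A=blobs(cv2.imread("pics/w1.png"),(185,180,315,240))
B=blobs(cv2.imread("pics/scene0.png"),(280,190,315,235))
C=blobs(cv2.imread("pics/side0.png"),(255,140,300,180))
for n,b in zip("wsd",(A,B,C)): print(n,b)
for c,b in ((w,A),(s,B),(d,C)):
    P=[atz(c,q[0],.075) for q in b];print([p.round(4) for p in P],[np.linalg.norm(P[0]-P[1])])
def R(c): return c
L=tri([(w,A[1][0]),(s,B[1][0]),(d,C[0][0])]);Rr=tri([(w,A[0][0]),(s,B[0][0]),(d,C[1][0])])
print(L,Rr,np.linalg.norm(L-Rr),np.degrees(np.arctan2(-(L-Rr)[0],(L-Rr)[1])))
E
```

```text
w [(array([215.2, 207.6]), array([200, 193,  31,  30, 841], dtype=int32)), (array([282.2, 212.4]), array([267, 198,  30,  30, 815], dtype=int32))]
s [(array([291.8, 220.9]), array([286, 217,  13,   9,  75], dtype=int32)), (array([302.7, 201.3]), array([298, 198,  11,   8,  64], dtype=int32))]
d [(array([265.5, 161. ]), array([261, 156,  10,  10,  50], dtype=int32)), (array([283.6, 172. ]), array([279, 167,  10,  10,  57], dtype=int32)), (array([294.6, 151.8]), array([286, 145,  14,  16, 120], dtype=int32))]
[array([0.6244, 0.0827, 0.075 ]), array([0.6161, 0.1619, 0.075 ])] [np.float64(0.07963618093729663)]
[array([0.6251, 0.0844, 0.075 ]), array([0.616 , 0.1646, 0.075 ])] [np.float64(0.080701075781673)]
[array([0.614 , 0.1644, 0.075 ]), array([0.6239, 0.0847, 0.075 ]), array([0.7224, 0.1518, 0.075 ])] [np.float64(0.08028840824918129)]
[0.6153507  0.16345058 0.07530508] [0.62437927 0.08377469 0.07531674] 0.08018579749030587 6.46496154099712
```

```bash
python3 - <<'E'
from h import *
print(go([.50,-.25,.31],Rot.from_matrix(np.array([[0,0,1],[0,1,0],[-1,0,0]]))))
E
```

```text
(array([-0.0104, -0.3523, -0.1287]), array([10.9,  0. , -0. ]))
```

{"op": "drive_tool", "data": {"plan": [[[-0.01,-0.352,-0.129],[5,0,0],1],[[-0.01,-0.352,-0.129],[10.9,0,0],1],[[-0.01,-0.352,-0.129],[10.9,0,0],1],[[-0.01,-0.352,-0.129],[10.9,0,0],1],[[-0.01,-0.352,-0.129],[10.9,0,0],1],[[-0.01,-0.352,-0.129],[10.9,0,0],1],[[-0.01,-0.352,-0.129],[10.9,0,0],1],[[-0.01,-0.352,-0.129],[10.9,0,0],1],[[-0.01,-0.352,-0.129],[10.9,0,0],1],[[-0.01,-0.352,-0.129],[10.9,0,0],1],[[-0.01,-0.352,-0.129],[10.9,0,0],1],[[-0.01,-0.352,-0.129],[10.9,0,0],1],[[-0.01,-0.352,-0.129],[10.9,0,0],1]]}}

```text
clock: 4.05
tool_pos: [0.4999, -0.2489, 0.3096]
orientation: [54.9, 90.0, 55.0]
force: [0.4, -0.0, 0.6]
opening: 0.0875
```

```bash
python3 - <<'E'
from h import *
import json
c=ctrl.get_calibration("wrist");im=ctrl.snapshot("wrist");cv2.imwrite("pics/w2.png",im)
json.dump({k:np.array(v).tolist() for k,v in c.items()},open("w2.json","w"))
for t in ("tester","stand","diverter_base","diverter_top"):
    print(t,[(np.round(d["pixel"],1).tolist(),round(d["confidence"],2)) for d in ctrl.landmark_of("wrist",t)])
print(ctrl.get_obs()["tool_pos"],ctrl.get_obs()["clock"])
print(proj(c,[.498,-.25,.186]))
E
```

```text
tester [([254.7, 150.9], 0.67), ([382.4, 114.8], 0.44)]
stand [([253.7, 145.0], 0.8), ([503.7, 229.2], 0.21)]
diverter_base [([380.7, 115.2], 0.77)]
diverter_top [([382.2, 120.9], 0.83)]
[ 0.50004018 -0.24875372  0.30971744] 4.3
[[254.95443139 182.79125355]]
```

View pics/w2.png

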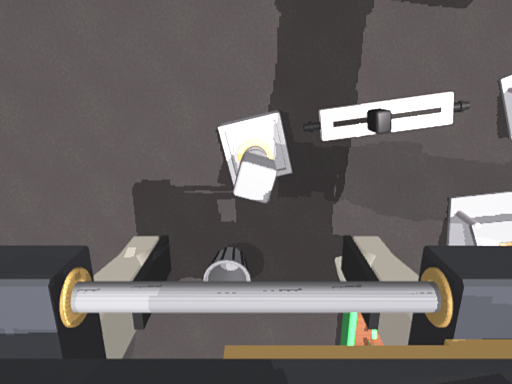

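The wrist view shows the tester head at (256,182) and the stand rim with corners at about (218,127), (280,112) and (291,172). The manifold runs from (320,125) to (453,105) with the knob at (380,121). I'll crop in for the corners.

```bash
python3 - <<'E'
import cv2
im=cv2.imread("pics/w2.png")[95:215,200:360]
cv2.imwrite("pics/w2c.png",cv2.resize(im,None,fx=5,fy=5,interpolation=cv2.INTER_CUBIC))
E
```

```text
(no output)
```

View pics/w2c.png

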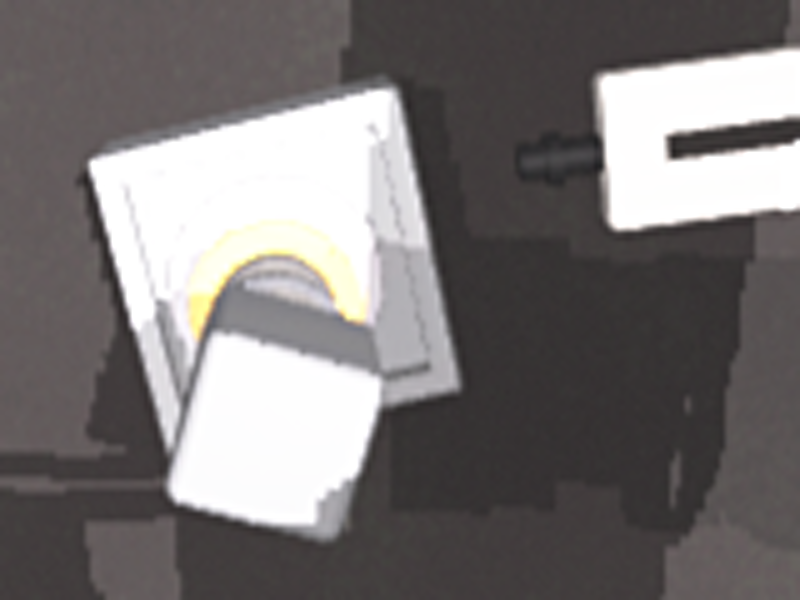

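```bash
python3 - <<'E'
from h import *
import json
c=json.load(open("w2.json"));u=lambda p:((np.array(p)+.5)/5-.5+[200,95])
H=[atz(c,u(p),.186)[:2] for p in((222,328),(382,375),(338,543),(168,493))]
H=np.array(H);print(H.round(4),"centre",H.mean(0),[np.linalg.norm(H[i]-H[i-1]).round(4) for i in range(4)])
e=[H[1]-H[0],H[2]-H[3]];print("yaw edges",[np.degrees(np.arctan2(a[1],a[0])) for a in e],[np.degrees(np.arctan2(a[1],a[0])) for a in (H[3]-H[0],H[2]-H[1])])
S=np.array([atz(c,u(p),.046)[:2] for p in((90,160),(397,88),(460,390))])
print(S.round(4),"centre",(S[0]+S[2])/2,np.linalg.norm(S[1]-S[0]),np.linalg.norm(S[2]-S[1]),[np.degrees(np.arctan2(a[1],a[0])) for a in(S[1]-S[0],S[2]-S[1])])
B=np.array([atz(c,p,.014)[:2] for p in((320,110),(453,93),(455,124),(321,141))])
print("base",B.mean(0),B.round(3).tolist(),np.degrees(np.arctan2(*(-(B[1]-B[0])*[1,-1]))))
print("knob",atz(c,(382.2,120.9),.0545))
E
```

```text
[[ 0.4785 -0.2592]
 [ 0.4864 -0.2323]
 [ 0.5163 -0.2394]
 [ 0.5073 -0.2687]] centre [ 0.49714387 -0.24987881] [np.float64(0.0304), np.float64(0.028), np.float64(0.0307), np.float64(0.0307)]
yaw edges [np.float64(73.44112559959476), np.float64(72.90075037467221)] [np.float64(-18.230892204392454), np.float64(-13.238729617177333)]
[[ 0.4666 -0.2957]
 [ 0.4494 -0.2216]
 [ 0.5238 -0.204 ]] centre [ 0.49523062 -0.24983028] 0.07605610010609763 0.07644433592015927 [np.float64(103.07704308990941), np.float64(13.298830995939477)]
base [ 0.45782693 -0.07981271] [[0.449, -0.167], [0.427, 0.001], [0.466, 0.01], [0.489, -0.163]] 7.273587228409711
knob [ 0.45858657 -0.09989383  0.0545    ]
```

```bash
cat >> h.py <<'E'
def down(a):
    a=np.radians(a);return Rot.from_matrix(np.array([[0,-np.sin(a),np.cos(a)],[0,np.cos(a),np.sin(a)],[-1,0,0]]))
E
python3 - <<'E'
from h import *
print(go([.4965,-.25,.143],down(-16.5)))
E
```

```text
(array([ 0.1667, -0.0013, -0.0036]), array([ 1.662e+01,  2.000e-02, -1.000e-02]))
```

{"op": "drive_tool", "data": {"plan": [[[0.0,-0.001,-0.004],[16.6,0,0],1],[[0.03,-0.001,-0.004],[16.6,0,0],1],[[0.07,-0.001,-0.004],[16.6,0,0],1],[[0.11,-0.001,-0.004],[16.6,0,0],1],[[0.15,-0.001,-0.004],[16.6,0,0],1],[[0.167,-0.001,-0.004],[16.6,0,0],1],[[0.167,-0.001,-0.004],[16.6,0,0],1],[[0.167,-0.001,-0.004],[16.6,0,0],1],[[0.167,-0.001,-0.004],[16.6,0,0],0.35],[[0.167,-0.001,-0.004],[16.6,0,0],0],[[0.167,-0.001,-0.004],[16.6,0,0],0],[[0.167,-0.001,-0.004],[16.6,0,0],0],[[0.167,-0.001,-0.004],[16.6,0,0],0],[[0.167,-0.001,-0.004],[16.6,0,0],0],[[0.167,-0.001,-0.004],[16.6,0,0],0],[[0.167,-0.001,-0.004],[16.6,0,0],0],[[0.167,-0.001,-0.004],[16.6,0,0],0],[[0.167,-0.001,-0.004],[16.6,0,0],0]]}}

```text
clock: 5.8
tool_pos: [0.4961, -0.2498, 0.1427]
orientation: [24.2, 90.0, 7.7]
force: [-0.2, 0.5, 0.3]
opening: 0.0322
```

```bash
python3 - <<'E'
from h import *
o=ctrl.get_obs();print(o["tool_pos"],o["force"],o["moment"],o["opening"],o["joint_pos"])
print(go([.4965,-.25,.143],down(-16.5)))
im=ctrl.snapshot("wrist");b=ctrl.snapshot("side")
b=cv2.resize(b[200:310,270:420],None,fx=2.6,fy=2.6,interpolation=cv2.INTER_CUBIC)
h=max(im.shape[0],b.shape[0]);v=np.zeros((h,390,3),np.uint8);v[:b.shape[0]]=b
cv2.imwrite("pics/w3.png",cv2.resize(np.hstack([im,v]),(800,340)))
E
```

```text
[ 0.49611855 -0.24975376  0.14269622] [-0.19741621  0.49766667  0.34984034] [ 0.00015823 -0.13352827 -0.02258015] 0.032218353202101514 [-6.52379668e+00  1.34133942e+01 -2.11842600e+01 -5.59784469e-03
 -5.53842270e+01 -9.99534085e+01]
(array([-0.0003, -0.0001,  0.0004]), array([ 0.02,  0.02, -0.01]))
```

View pics/w3.png

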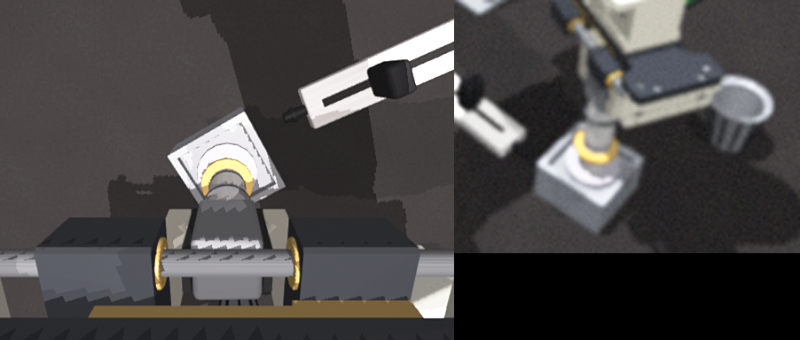

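```bash
cat >> h.py <<'E'
L=np.array([.6155,.1633,.0755])
RK=Rot.from_euler("z",6.4,degrees=True)*Rot.from_euler("y",-35,degrees=True)   # cell frame
n=RK.as_matrix()[:,2]
RP=RK*down(0)
E
python3 - <<'E'
from h import *
print(n,"lift",go([.4965,-.25,.26],down(-16.5)))
print(go([.50,.14,.30],RP)); print(go(L+n*.1867,RP))
E
```

```text
[-0.57000186 -0.06393595  0.81915204] lift (array([-1.173e-01, -1.000e-04,  5.000e-04]), array([ 0.02,  0.01, -0.01]))
(array([-0.1573,  0.3749, -0.1068]), array([-22.16, -34.51,   6.98]))
(array([-0.0857,  0.3883, -0.1013]), array([-22.16, -34.51,   6.98]))
```

{"op": "drive_tool", "data": {"plan": [[[-0.02,0,0],[0,0,0],0],[[-0.06,0,0],[0,0,0],0],[[-0.1,0,0],[0,0,0],0],[[-0.135,0.01,-0.005],[0,0,0],0],[[-0.155,0.04,-0.01],[-2.2,-3.5,0.7],0],[[-0.157,0.075,-0.02],[-4.4,-6.9,1.4],0],[[-0.157,0.11,-0.03],[-6.6,-10.4,2.1],0],[[-0.157,0.145,-0.04],[-8.8,-13.8,2.8],0],[[-0.157,0.18,-0.05],[-11,-17.2,3.5],0],[[-0.157,0.215,-0.06],[-13.2,-20.7,4.2],0],[[-0.157,0.25,-0.07],[-15.5,-24.1,4.9],0],[[-0.157,0.285,-0.08],[-17.7,-27.6,5.6],0],[[-0.157,0.32,-0.09],[-20,-31,6.3],0],[[-0.157,0.35,-0.1],[-22.16,-34.5,7],0],[[-0.157,0.375,-0.107],[-22.16,-34.5,7],0],[[-0.157,0.375,-0.107],[-22.16,-34.5,7],0],[[-0.157,0.375,-0.107],[-22.16,-34.5,7],0]]}}

```text
clock: 7.32
tool_pos: [0.4991, 0.1408, 0.2988]
orientation: [-0.1, 55.1, 6.5]
force: [0.6, -1.4, -2.4]
opening: 0.0317
```

```bash
python3 - <<'E'
from h import *
o=ctrl.get_obs();print(o["clock"],o["tool_pos"],o["force"],o["opening"],o["joint_pos"].round(1))
print(go(L+n*.1567,RP)); print(go(L+n*.1067,RP))
E
```

```text
7.3167 [0.49913432 0.14084622 0.29882579] [ 0.60215264 -1.38032152 -2.44186718] 0.03173237635036873 [  49.6  -17.4  -53.    42.7  -35.2 -164.5]
(array([ 0.0941,  0.0094, -0.0312]), array([ 0.13, -0.08, -0.04]))
(array([ 0.1441,  0.0093, -0.0311]), array([ 0.13, -0.08, -0.04]))
```

{"op": "drive_tool", "data": {"plan": [[[0.0,0.009,-0.031],[0.1,0,0],0],[[0.04,0.009,-0.031],[0.1,0,0],0],[[0.08,0.009,-0.031],[0.1,0,0],0],[[0.094,0.009,-0.031],[0.1,0,0],0],[[0.094,0.009,-0.031],[0.1,0,0],0],[[0.094,0.009,-0.031],[0.1,0,0],0]]}}

```text
clock: 7.82
tool_pos: [0.5345, 0.151, 0.2231]
orientation: [-0.0, 57.1, 6.4]
force: [0.5, -0.2, -1.9]
opening: 0.0322
```

```bash
python3 - <<'E'
from h import *
import json
o=ctrl.get_obs();print(o["clock"],o["tool_pos"],o["force"],o["opening"],o["joint_pos"].round(1))
print(go(L+n*.1067,RP))
c=ctrl.get_calibration("wrist");im=ctrl.snapshot("wrist");d=ctrl.get_calibration("side");b=ctrl.snapshot("side");cs=ctrl.get_calibration("scene");e=ctrl.snapshot("scene")
cv2.imwrite("pics/w4w.png",im);cv2.imwrite("pics/w4d.png",b);cv2.imwrite("pics/w4s.png",e)
t,T=tool();ax=T.as_matrix()[:,0]
def mark(im,c,s):
    im=cv2.resize(im,None,fx=s,fy=s,interpolation=cv2.INTER_CUBIC)
    for X,col in((L,(0,0,255)),(t+ax*.1067,(255,0,0)),(t+ax*.1317,(0,255,0)),(L+n*.05,(0,255,255))):
        p=proj(c,X)[0]*s;cv2.circle(im,(int(p[0]),int(p[1])),3,col,1)
    return im
b4=mark(b,d,4)[400:400+400,900:900+400];e4=mark(e,cs,5)[800:1200,1300:1700]
im=mark(im,c,1);print([proj(q,L).round(1) for q in (c,d,cs)])
v=np.vstack([np.hstack([b4,e4]),np.zeros((0,800,3),np.uint8)]);cv2.imwrite("pics/w4v.png",v);cv2.imwrite("pics/w4m.png",im)
E
```

```text
7.8167 [0.53448666 0.15096656 0.22310254] [ 0.51964937 -0.19246406 -1.90681141] 0.03217766338362023 [  37.8   -7.7  -58.2   58.   -19.5 -173.6]
(array([ 0.0618,  0.0032, -0.0153]), array([ 0.07, -2.13, -0.02]))
[array([[259.4, 161.3]]), array([[266.1, 160.9]]), array([[302.4, 201.4]])]
```

View pics/w4v.png

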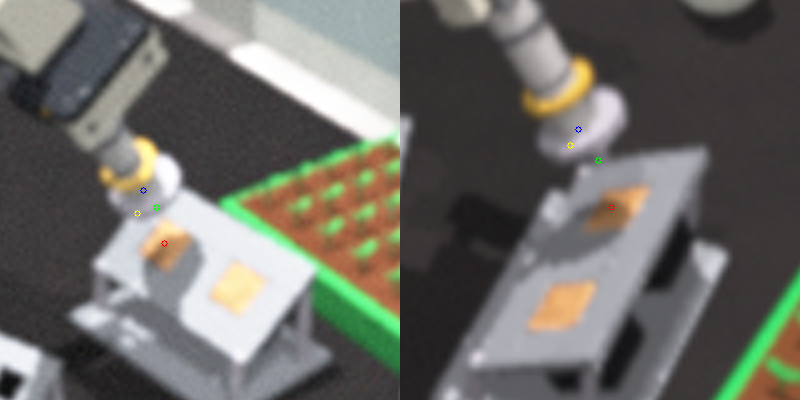

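View pics/w4m.png

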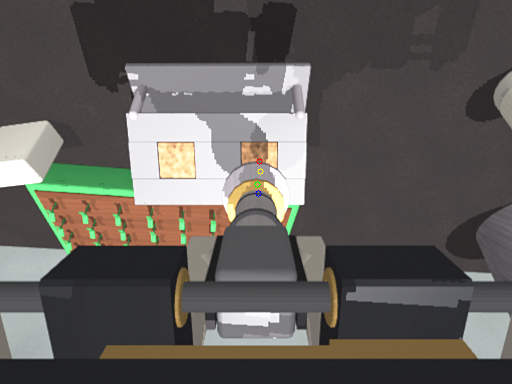

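The pose is at joint limits (J3 −58.2, J6 −173.6), so it wasn't reached. The picture shows the tester still about 20 mm short of the axis and uphill. I'll fit a kinematic model to the logged poses and look for a better roll about the tool axis.

```bash
cat > kin.py <<'E'
from h import *
E_=lambda a,d:Rot.from_euler(a,d,degrees=True)
def fk(q,p):
    # p: h,a1,l2,a3,l4,d5,d6 ; forearm along +x at q2=q3=0, upper arm along +z
    h,a1,l2,a3,l4,d5,d6=p
    A=E_("z",q[0]);B=A*E_("y",q[1]);C=A*E_("y",q[1]-q[2]);D=C*E_("x",-q[3]*S4);W=D*E_("y",-q[4]);T=W*E_("x",-q[5]*S6)
    P=np.array([0,0,h])+A.apply([a1,0,0])+B.apply([0,0,l2])+C.apply([l4,0,a3])+D.apply([0,d5,0])+W.apply([d6,0,0])
    return P,T
S4=S6=1
E
python3 - <<'E'
import kin
from kin import *
o=ctrl.get_obs();rv=lambda *e:Rot.from_euler("xyz",e,degrees=True)
D=[([80.44787,20.59118,.63276,-.02297,-70.1364,-16.50614],[.29631,.60591,.22561],rv(93.679,89.903,-112.387)),
([-6.5238,13.41339,-21.18426,-.0056,-55.38423,-99.95341],[.49612,-.24975,.1427],down(-16.5)),
([49.6,-17.4,-53,42.7,-35.2,-164.5],[.49913,.14085,.29883],rv(-.1,55.1,6.5)),
(o["joint_pos"],o["tool_pos"],rv(*o["orientation"]))]
for a in(1,-1):
  for b in(1,-1):
    kin.S4,kin.S6=a,b
    f=lambda p:np.concatenate([fk(q,p)[0]-x for q,x,_ in D])
    r=least_squares(f,[.3,0,.4,0,.4,-.19,.3])
    off=[ (fk(q,r.x)[1].inv()*R).as_rotvec(degrees=True).round(1).tolist() for q,x,R in D]
    print(a,b,r.x.round(3),abs(r.fun).max().round(4),off)
E
```

```text
1 1 [ 0.199 -0.     0.602 -0.     0.464 -0.192  0.378] 0.0001 [[-90.0, -0.0, -0.0], [-90.0, 0.0, -0.0], [-90.1, -0.0, -0.0], [-90.0, -0.0, -0.0]]
1 -1 [ 0.199 -0.     0.602 -0.     0.464 -0.192  0.378] 0.0001 [[-57.0, -0.0, -0.0], [109.9, 0.0, 0.0], [-121.1, -0.0, -0.0], [-102.8, -0.0, -0.0]]
-1 1 [-0.057  0.935 -0.039 -0.057 -0.341 -0.178 -0.24 ] 0.1487 [[-90.0, -0.0, 0.0], [-90.0, 0.0, -0.0], [-152.0, -56.8, 32.1], [151.3, 35.6, -28.4]]
-1 -1 [-0.057  0.935 -0.039 -0.057 -0.341 -0.178 -0.24 ] 0.1487 [[-57.0, -0.0, 0.0], [109.9, 0.0, 0.0], [152.7, 46.3, -46.2], [139.2, 30.5, -30.5]]
```

```bash
cat >> kin.py <<'E'
PAR=[.199,0,.602,0,.464,-.192,.378]
M=E_("x",-90)
lo=np.array([-176.03,-82.01,-58.28,-173.87,-174.79,-173.66])+2;hi=np.array([176.03,121.73,71.71,95.51,-.11,173.66])-2
def tcp(q): P,T=fk(q,PAR);return P,T*M
def ik(p,R,free=True,n=60,seed=0):
    g=np.random.default_rng(seed);S=[]
    def f(q):
        P,T=tcp(q);e=(T.inv()*R)
        rot=T.as_matrix()[:,0]-R.as_matrix()[:,0] if free else e.as_rotvec()*.5
        return np.r_[(P-p)*2,rot]
    for _ in range(n):
        r=least_squares(f,g.uniform(lo,hi),bounds=(lo,hi),x_scale=50)
        if r.cost<1e-8 and not any(np.abs(r.x-s)[:5].max()<2 for s in S): S.append(r.x)
    return S
E
python3 - <<'E'
from kin import *
for d in (.1067,.15,.187):
    print(d,[s.round(1).tolist() for s in ik(L+n*d,RP)])
# tool tilted by phi about jaw axis relative to tester: TCP grasp point on the head stays
for phi in (-15,-25,-35):   # steeper at press
    pr=RP*E_("y",-phi); G=L+n*.1255; a=pr.as_matrix()[:,0]
    st=down(-16.5)*E_("y",-phi);G0=np.array([.4965,-.25,.162]);b=st.as_matrix()[:,0]
    print(phi,a.round(2),b.round(2))
    print("  press",[s.round(0).tolist() for s in ik(G+a*.019,pr)],"hover",[s.round(0).tolist() for s in ik(G+n*.06+a*.019,pr)])
    print("  stand",[s.round(0).tolist() for s in ik(G0+b*.019,st)])
E
```

```text
0.1067 []
0.15 []
0.187 []
-15 [ 0.34  0.04 -0.94] [-0.25  0.07 -0.97]
  press [[42.0, 3.0, -44.0, 24.0, -29.0, 8.0]] hover [[45.0, -3.0, -42.0, 21.0, -38.0, -58.0]]
  stand [[-8.0, 22.0, -9.0, -2.0, -73.0, 16.0]]
-25 [ 0.17  0.02 -0.98] [-0.41  0.12 -0.91]
  press [[39.0, 8.0, -30.0, 8.0, -44.0, -32.0]] hover [[42.0, 2.0, -29.0, 7.0, -51.0, -25.0]]
  stand [[-9.0, 28.0, -2.0, -3.0, -85.0, 15.0]]
-35 [ 0.  0. -1.] [-0.55  0.16 -0.82]
  press [[36.0, 13.0, -19.0, -0.0, -58.0, 21.0]] hover [[38.0, 8.0, -19.0, 0.0, -63.0, -14.0]]
  stand [[-9.0, 34.0, 5.0, -4.0, -95.0, 154.0]]
```

The model fits to 0.1 mm. With the tool along the tester axis no joint solution exists, but gripping the head with the tool tilted 25° about the jaw axis works at both the stand and the rack. I'll return the tester to its stand and regrip.

```bash
python3 - <<'E'
from kin import *
for p,R in (([.50,.14,.30],RP),([.4961,-.2498,.30],down(-16.5))): print(go(p,R))
phi=-25
st=down(-16.5)*E_("y",25);G0=np.array([.4965,-.25,.162]);b=st.as_matrix()[:,0];print(b)
print("stand",[s.round(0).tolist() for s in ik(G0+b*.019,st,False)],G0+b*.019,[s.round(0).tolist() for s in ik(G0-b*.1,st,False)])
print("stand lifted",[s.round(0).tolist() for s in ik(G0+b*.019+[0,0,.14],st,False)])
pr=RP*E_("y",25);G=L+n*.1255;a=pr.as_matrix()[:,0]
print("press",[s.round(0).tolist() for s in ik(G+a*.019,pr,False)],[s.round(0).tolist() for s in ik(G+n*.1+a*.019,pr,False)])
E
```

```text
(array([-0.0823, -0.0081,  0.0113]), array([ 0.11, -1.97, -0.17]))
(array([-0.1093, -0.3948, -0.0291]), array([22.42, 32.56, -6.73]))
[-0.40521473  0.12003007 -0.90630779]
stand [[-9.0, 28.0, -2.0, -3.0, -85.0, -97.0]] [ 0.48880092 -0.24771943  0.14478015] [[-9.0, 28.0, 13.0, -3.0, -99.0, -97.0]]
stand lifted [[-9.0, 23.0, 8.0, -3.0, -100.0, -98.0]]
press [[39.0, 8.0, -30.0, 8.0, -44.0, -128.0]] [[44.0, -2.0, -29.0, 7.0, -55.0, -131.0]]
```

{"op": "drive_tool", "data": {"plan": [[[-0.03,0,0],[0,0,0],0],[[-0.06,0,0],[0,0,0],0],[[-0.082,-0.02,0.01],[0,0,0],0],[[-0.1,-0.05,0.008],[2.2,3.2,-0.7],0],[[-0.1,-0.085,0.005],[4.4,6.5,-1.3],0],[[-0.1,-0.12,0],[6.7,9.7,-2],0],[[-0.1,-0.155,-0.004],[9,13,-2.7],0],[[-0.105,-0.19,-0.008],[11.2,16.3,-3.4],0],[[-0.109,-0.225,-0.012],[13.4,19.5,-4],0],[[-0.109,-0.26,-0.016],[15.7,22.8,-4.7],0],[[-0.109,-0.295,-0.02],[17.9,26,-5.4],0],[[-0.109,-0.33,-0.024],[20.2,29.3,-6],0],[[-0.109,-0.365,-0.027],[22.4,32.56,-6.7],0],[[-0.109,-0.395,-0.029],[22.4,32.56,-6.7],0],[[-0.109,-0.395,-0.029],[22.4,32.56,-6.7],0],[[-0.109,-0.395,-0.029],[22.4,32.56,-6.7],0],[[-0.109,-0.395,-0.029],[22.4,32.56,-6.7],0]]}}

```text
clock: 9.38
tool_pos: [0.496, -0.2494, 0.3002]
orientation: [67.8, 89.9, 51.3]
force: [-0.9, 0.4, -1.1]
opening: 0.0316
```

```bash
python3 - <<'E'
from kin import *
o=ctrl.get_obs();print(o["clock"],o["tool_pos"],o["force"],o["opening"],o["joint_pos"].round(1))
print(go([.4961,-.2498,.1429],down(-16.5)))
E
```

```text
9.3833 [ 0.49603577 -0.24943371  0.30023447] [-0.85471062  0.42658357 -1.08158668] 0.03158977963664842 [ -6.5   6.9  -7.8  -0.1 -75.3 -99.9]
(array([ 1.573e-01, -6.000e-04,  1.000e-04]), array([ 0.01,  0.03, -0.08]))
```

{"op": "drive_tool", "data": {"plan": [[[0.035,-0.0005,0],[0,0,0],0],[[0.07,-0.0005,0],[0,0,0],0],[[0.1,-0.0005,0],[0,0,0],0],[[0.125,-0.0005,0],[0,0,0],0],[[0.145,-0.0005,0],[0,0,0],0],[[0.1555,-0.0005,0],[0,0,0],0],[[0.157,-0.0005,0],[0,0,0],0],[[0.157,-0.0005,0],[0,0,0],0],[[0.157,-0.0005,0],[0,0,0],0.5],[[0.157,-0.0005,0],[0,0,0],1],[[0.157,-0.0005,0],[0,0,0],1],[[0.157,-0.0005,0],[0,0,0],1],[[0.157,-0.0005,0],[0,0,0],1],[[0.1565,-0.0005,-0.002],[0,6,0],1],[[0.156,-0.0005,-0.004],[0,12,0],1],[[0.1555,-0.0005,-0.006],[0,18,0],1],[[0.1555,-0.0005,-0.008],[0,25,0],1],[[0.1555,-0.0005,-0.008],[0,25,0],1],[[0.1555,-0.0005,-0.008],[0,25,0],1],[[0.1555,-0.0005,-0.008],[0,25,0],1]]}}

```text
clock: 11.05
tool_pos: [0.4885, -0.2477, 0.1441]
orientation: [179.9, 65.0, 163.4]
force: [-0.1, 0.1, 0.1]
opening: 0.0873
```

```bash
python3 - <<'E'
from kin import *
o=ctrl.get_obs();print(o["clock"],o["tool_pos"],o["force"],o["opening"],o["joint_pos"].round(1))
st=down(-16.5)*E_("y",25);G0=np.array([.4965,-.25,.162]);b=st.as_matrix()[:,0]
print(go(G0+b*.0188,st))
cv2.imwrite("pics/s5.png",cv2.resize(ctrl.snapshot("side")[190:310,270:430],(640,480),interpolation=cv2.INTER_CUBIC))
E
```

```text
11.05 [ 0.48845528 -0.24769588  0.14407271] [-0.11946952  0.13663453  0.06896244] 0.0872582560150288 [ -8.8  28.1  -2.1  -3.3 -84.6 -96.6]
(array([-0.001 ,  0.0001,  0.    ]), array([ 0.02,  0.04, -0.06]))
```

View pics/s5.png

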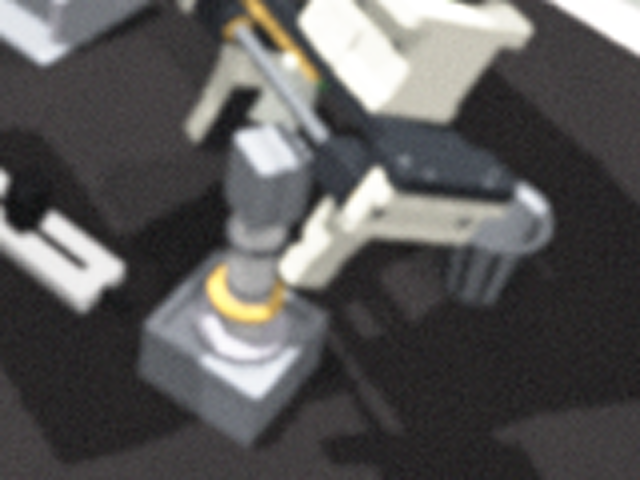

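{"op": "drive_tool", "data": {"plan": [[[0,0,0],[0,0,0],0.4],[[0,0,0],[0,0,0],0],[[0,0,0],[0,0,0],0],[[0,0,0],[0,0,0],0],[[0,0,0],[0,0,0],0],[[0,0,0],[0,0,0],0],[[0,0,0],[0,0,0],0],[[0,0,0],[0,0,0],0],[[0,0,0],[0,0,0],0]]}}

```text
clock: 11.85
tool_pos: [0.4884, -0.2476, 0.1451]
orientation: [179.8, 65.1, 163.3]
force: [0.1, 1.0, 1.0]
opening: 0.0333
```

```bash
python3 - <<'E'
from kin import *
o=ctrl.get_obs();print(o["clock"],o["tool_pos"],o["force"],o["moment"],o["opening"])
t,T=tool();np.savez("grasp.npz",p=t,R=T.as_matrix())
Rs=Rot.from_euler("z",-16.5,degrees=True);o0=np.array([.4967,-.2499,.036])
# tester pose in tool: RX,pX
RX=T.inv()*Rs;pX=T.inv().apply(o0-t);np.savez("X.npz",R=RX.as_matrix(),p=pX);print("tester in tool",pX,RX.as_euler("xyz",degrees=True))
for d in (.1,.04,0):
    R=RK*RX.inv();p=L+n*d-R.apply(pX);print(d,p.round(4),go(p,R),[s.round(0).tolist() for s in ik(p,R,False,20)])
print("lift",go(t+[0,0,.14],T))
E
```

```text
11.85 [ 0.48837691 -0.24760098  0.14506564] [0.12457058 0.98962714 0.97103455] [-0.12502457 -1.42828002 -0.06869752] 0.03325046751720469
tester in tool [9.53251330e-02 1.87470742e-05 5.36934887e-02] [ 179.92384478  -65.13479501 -179.99749091]
0.1 [0.4893 0.149  0.2418] (array([-0.0403,  0.3807, -0.1418]), array([-23.1, -34.5,  -3. ])) [[44.0, -2.0, -29.0, 7.0, -55.0, -131.0]]
0.04 [0.5235 0.1528 0.1927] (array([-0.0091,  0.394 , -0.0924]), array([-23.1, -34.5,  -3. ])) [[41.0, 4.0, -30.0, 8.0, -48.0, -129.0]]
0 [0.5463 0.1554 0.1599] (array([ 0.0118,  0.4029, -0.0594]), array([-23.1, -34.5,  -3. ])) [[39.0, 8.0, -30.0, 8.0, -44.0, -128.0]]
lift (array([-0.127 ,  0.0002, -0.0589]), array([0., 0., 0.]))
```

{"op": "drive_tool", "data": {"plan": [[[-0.0181,0,-0.0084],[0,0,0],0],[[-0.045,0,-0.021],[0,0,0],0],[[-0.0725,0,-0.0336],[0,0,0],0],[[-0.1,0,-0.0462],[0,0,0],0],[[-0.127,0,-0.059],[0,0,0],0],[[-0.127,0,-0.059],[0,0,0],0],[[-0.127,0,-0.059],[0,0,0],0]]}}

```text
clock: 12.43
tool_pos: [0.4889, -0.2478, 0.2864]
orientation: [179.7, 65.4, 163.3]
force: [-0.5, 0.6, -3.4]
opening: 0.0317
```

```bash
python3 - <<'E'
from kin import *
o=ctrl.get_obs();print(o["clock"],o["tool_pos"],o["force"],o["moment"],o["opening"])
X=np.load("X.npz");RX=Rot.from_matrix(X["R"]);pX=X["p"];R=RK*RX.inv()
for d in (.1,.04): print(go(L+n*d-R.apply(pX),R))
d=ctrl.get_calibration("side");b=ctrl.snapshot("side");cs=ctrl.get_calibration("scene");e=ctrl.snapshot("scene")
cv2.imwrite("pics/s6d.png",b);cv2.imwrite("pics/s6s.png",e);print([proj(c,[.497,-.25,.2]) for c in (d,cs)])
t,T=tool();o0=t+T.apply(pX);z=(T*RX).as_matrix()[:,2]
def mark(im,c,s=5):
    im=cv2.resize(im,None,fx=s,fy=s,interpolation=cv2.INTER_CUBIC);ctr=proj(c,o0)[0]*s
    for h in (-.025,0,.1,.15):
        p=proj(c,o0+z*h)[0]*s;cv2.circle(im,(int(p[0]),int(p[1])),3,(0,0,255),1)
    x,y=ctr.astype(int);return im[max(0,y-250):y+150,max(0,x-200):x+200]
cv2.imwrite("pics/s6v.png",np.hstack([mark(b,d),mark(e,cs)]))
E
```

```text
12.4333 [ 0.48894222 -0.24782588  0.2864006 ] [-0.49949573  0.63890407 -3.37753798] [-0.46098123 -1.83571627 -0.06767652] 0.03170575763293317
(array([ 0.0881,  0.3805, -0.0832]), array([-23.11, -34.27,  -2.99]))
(array([ 0.1195,  0.3938, -0.0339]), array([-23.11, -34.27,  -2.99]))
[array([[338.45043405, 222.34937372]]), array([[177.02527039, 261.3626776 ]])]
```

View pics/s6v.png

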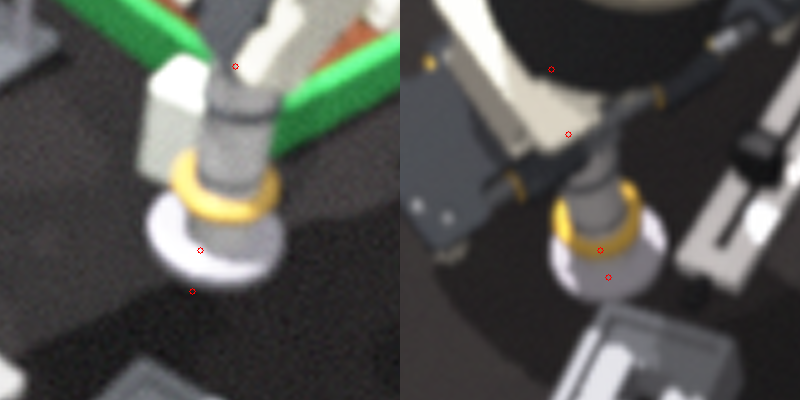

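The lifted tester seems swung a few degrees about the jaw axis: its foot shows 2–3 px away from the predicted marks. I'll fit its pose in the grip from silhouettes.

```bash
cat > fit.py <<'E'
from kin import *
from scipy.optimize import minimize
th=np.linspace(0,2*np.pi,40,endpoint=False)
def cyl(r,a,b): return np.vstack([np.c_[r*np.cos(th),r*np.sin(th),np.full(40,z)] for z in (a,b)])
sq=np.array([[x,y,z] for x in(-.016,.016) for y in(-.016,.016) for z in(.102,.15)])
def parts(ring): return [cyl(.027,0,.008),cyl(.014,.008,.1),cyl(.021,.03+ring,.036+ring),sq,cyl(.005,-.025,0)]
def render(c,R,p,S=4,ring=0.):
    m=np.zeros((384*S,512*S),np.uint8)
    for q in parts(ring):
        u=(proj(c,R.apply(q)+p)+.5)*S-.5
        cv2.fillConvexPoly(m,cv2.convexHull(np.round(u).astype(np.int32)),1)
    return m
def grab(cams=("wrist","side","scene")):
    out=[]
    for n_ in cams:
        c=ctrl.get_calibration(n_);im=ctrl.snapshot(n_);k=ctrl.cut_out(n_,"tester")
        out.append((n_,c,im,k))
    return out
E
python3 - <<'E'
from fit import *
import pickle
t,T=tool();V=grab();pickle.dump((t,T.as_matrix(),V),open("v7.pkl","wb"))
for n_,c,im,k in V: print(n_,[(x["confidence"],np.round(x["pixel"]),x["pixels"].sum()) for x in k])
X=np.load("X.npz");RX=Rot.from_matrix(X["R"]);pX=X["p"]
S=4
def views(sel):
    o=[]
    for n_,c,im,k in V:
        if n_ in sel and k:
            p=proj(c,t+T.apply(pX))[0]
            k=min(k,key=lambda x:np.hypot(*(np.array(x["pixel"])-p)))
            m=cv2.resize(k["pixels"].astype(np.float32),None,fx=S,fy=S,interpolation=cv2.INTER_LINEAR)>.5
            o.append((n_,c,m))
    return o
def cost(v,vs,det=False):
    R=T*RX*E_("y",v[0]);
    g=np.array([0,0,.1255]) # rotate about grip
    p=t+T.apply(pX+[v[1],0,v[2]])+ (T*RX).apply(g)-R.apply(g)
    s=[]
    for n_,c,m in vs:
        r=render(c,R,p,S)>0
        # ignore everything above z=.10 (fingers hide it)
        a=proj(c,p+R.apply([0,0,.095]))[0]*S;b=proj(c,p)[0]*S;d=(b-a)/np.linalg.norm(b-a)
        yy,xx=np.mgrid[:m.shape[0],:m.shape[1]];w=((xx-a[0])*d[0]+(yy-a[1])*d[1]>0)
        s.append(((m^r)&w).sum()/(r&w).sum())
    return s if det else sum(s)
for sel in (("wrist","side","scene"),("wrist",),("side","scene")):
    vs=views(sel)
    if not vs: continue
    best=min((minimize(cost,[a,0,0],(vs,),method="Nelder-Mead",options=dict(initial_simplex=[[a,0,0],[a+4,0,0],[a,.004,0],[a,0,.004]],maxiter=60)) for a in (0,-5,5)),key=lambda r:r.fun)
    print(sel,cost([0,0,0],vs,True),best.x.round(4),cost(best.x,vs,True))
E
```

```text
wrist [(0.65, array([257., 267.]), np.int64(4665)), (0.32, array([256., 226.]), np.int64(827))]
side [(0.75, array([340., 208.]), np.int64(1086))]
scene [(0.61, array([177., 264.]), np.int64(483))]
('wrist', 'side', 'scene') [np.float64(0.17695836653815503), np.float64(0.21961681441235345), np.float64(0.26464469506186356)] [ 0.4108 -0.0017  0.0037] [np.float64(0.03983744843297826), np.float64(0.14982901111427757), np.float64(0.17274429877712902)]
('wrist',) [np.float64(0.17695836653815503)] [0.1752 0.0033 0.0054] [np.float64(0.035966928994606066)]
('side', 'scene') [np.float64(0.21961681441235345), np.float64(0.26464469506186356)] [-0.2721 -0.0026  0.0029] [np.float64(0.1488285978779463), np.float64(0.1723837525863008)]
```

Tilt is about 0°. The tester sits roughly 4 mm further along tool z than I assumed, so I'll update the grip transform and go to a hover above the left cell.

```bash
python3 - <<'E'
from kin import *
X=np.load("X.npz");pX=X["p"]+[-.0017,0,.0037];RX=Rot.from_matrix(X["R"])*E_("y",.3);np.savez("X2.npz",R=RX.as_matrix(),p=pX)
R=RK*RX.inv()
for d in (.1,.04): print(go(L+n*d-R.apply(pX),R))
E
```

```text
(array([ 0.0899,  0.3792, -0.0849]), array([-23.12, -34.88,  -2.95]))
(array([ 0.1211,  0.3925, -0.0354]), array([-23.12, -34.88,  -2.95]))
```

{"op": "drive_tool", "data": {"plan": [[[0.0,0.03,-0.005],[-1.8,-2.7,-0.2],0],[[0.005,0.065,-0.015],[-4,-6,-0.5],0],[[0.012,0.1,-0.023],[-6,-9,-0.8],0],[[0.02,0.135,-0.03],[-8.2,-12.4,-1],0],[[0.03,0.17,-0.038],[-10.4,-15.6,-1.3],0],[[0.038,0.205,-0.046],[-12.5,-18.9,-1.6],0],[[0.047,0.24,-0.054],[-14.6,-22,-1.9],0],[[0.057,0.275,-0.062],[-16.8,-25.3,-2.1],0],[[0.068,0.31,-0.07],[-18.9,-28.5,-2.4],0],[[0.08,0.345,-0.078],[-21,-31.7,-2.7],0],[[0.09,0.379,-0.085],[-23.1,-34.9,-2.95],0],[[0.09,0.379,-0.085],[-23.1,-34.9,-2.95],0],[[0.105,0.386,-0.06],[-23.1,-34.9,-2.95],0],[[0.121,0.3925,-0.0355],[-23.1,-34.9,-2.95],0],[[0.121,0.3925,-0.0355],[-23.1,-34.9,-2.95],0],[[0.121,0.3925,-0.0355],[-23.1,-34.9,-2.95],0],[[0.121,0.3925,-0.0355],[-23.1,-34.9,-2.95],0]]}}

```text
clock: 14.25
tool_pos: [0.5196, 0.152, 0.1901]
orientation: [0.1, 79.6, 6.5]
force: [0.4, 0.5, -0.6]
opening: 0.032
```

```bash
cat >> fit.py <<'E'
S=4
def cost(v,vs,t,T,RX,pX,det=False,ring=0.):
    R=T*RX*E_("y",v[0]);g=np.array([0,0,.1255])
    p=t+T.apply(pX+[v[1],0,v[2]])+(T*RX).apply(g)-R.apply(g);s=[]
    for n_,c,m in vs:
        r=render(c,R,p,S,ring)>0
        a=proj(c,p+R.apply([0,0,.095]))[0]*S;b=proj(c,p)[0]*S;d=(b-a)/np.linalg.norm(b-a)
        yy,xx=np.mgrid[:m.shape[0],:m.shape[1]];w=((xx-a[0])*d[0]+(yy-a[1])*d[1]>0)
        s.append(((m^r)&w).sum()/(r&w).sum())
    return (s,R,p) if det else sum(s)
def run(V,t,T,RX,pX,sel):
    vs=[]
    for n_,c,im,k in V:
        if n_ in sel and k:
            p=proj(c,t+T.apply(pX))[0];k=min(k,key=lambda x:np.hypot(*(np.array(x["pixel"])-p)))
            vs.append((n_,c,cv2.resize(k["pixels"].astype(np.float32),None,fx=S,fy=S)>.5))
    if not vs:return None
    r=min((minimize(cost,[a,0,0],(vs,t,T,RX,pX),method="Nelder-Mead",options=dict(initial_simplex=[[a,0,0],[a+4,0,0],[a,.004,0],[a,0,.004]],maxiter=60)) for a in (0,-4,4)),key=lambda r:r.fun)
    s,R,p=cost(r.x,vs,t,T,RX,pX,True);return r.x.round(4),np.round(s,3),R,p
E
python3 - <<'E'
from fit import *
o=ctrl.get_obs();print(o["clock"],o["tool_pos"],o["force"],o["moment"],o["opening"],o["joint_pos"].round(1))
X=np.load("X2.npz");RX=Rot.from_matrix(X["R"]);pX=X["p"];t,T=tool()
print("est in cell frame",RK.inv().apply(t+T.apply(pX)-L),(RK.inv()*T*RX).as_rotvec(degrees=True))
V=grab()
for n_,c,im,k in V: cv2.imwrite(f"pics/h8{n_}.png",im)
for sel in (("wrist","side","scene"),("wrist",),("side","scene")):
    r=run(V,t,T,RX,pX,sel)
    if r: print(sel,r[0],r[1],"cell frame",RK.inv().apply(r[3]-L).round(4),(RK.inv()*r[2]).as_matrix()[:,2].round(3))
E
```

```text
14.25 [0.5195689  0.15201272 0.19010358] [ 0.40827681  0.47265918 -0.56526003] [-0.05563145  0.6566073  -0.00138399] 0.03198395760258164 [  41.3    3.4  -30.7    8.   -47.7 -129.9]
est in cell frame [-0.00016428 -0.00049114  0.04026299] [-0.06588619  0.02692495 -0.00781034]
('wrist', 'side', 'scene') [ 0.0877 -0.002  -0.0005] [0.097 0.237 0.116] cell frame [ 0.     -0.0005  0.0422] [0.002 0.001 1.   ]
('wrist',) [ 0.2291  0.0034 -0.    ] [0.041] cell frame [-0.0021 -0.0005  0.0372] [0.004 0.001 1.   ]
('side', 'scene') [-1.4034 -0.0026 -0.0015] [0.208 0.111] cell frame [ 0.0027 -0.0005  0.0433] [-0.024  0.001  1.   ]
```

```bash
python3 - <<'E'
from kin import *
t,T=tool();print("-n in tool",T.inv().apply(-n))
X=np.load("X2.npz");RX=Rot.from_matrix(X["R"]);pX=X["p"];R=RK*RX.inv()
for d in (.03,.012,.004,0,-.003): print(d,go(L+n*d-R.apply(pX),R))
E
```

```text
-n in tool [ 0.91014289 -0.00167524  0.4142911 ]
0.03 (array([ 0.0101, -0.    ,  0.0039]), array([-0.03,  0.09, -0.04]))
0.012 (array([ 0.0264, -0.0001,  0.0114]), array([-0.03,  0.09, -0.04]))
0.004 (array([ 0.0337, -0.0001,  0.0147]), array([-0.03,  0.09, -0.04]))
0 (array([ 0.0374, -0.0001,  0.0164]), array([-0.03,  0.09, -0.04]))
-0.003 (array([ 0.0401, -0.0001,  0.0176]), array([-0.03,  0.09, -0.04]))
```

{"op": "drive_tool", "data": {"plan": [[[0.01,0,0.004],[0,0,0],0],[[0.0185,0,0.0078],[0,0,0],0],[[0.0264,0,0.0114],[0,0,0],0],[[0.0305,0,0.0132],[0,0,0],0],[[0.0337,0,0.0147],[0,0,0],0],[[0.0337,0,0.0147],[0,0,0],0],[[0.0337,0,0.0147],[0,0,0],0]]}}

```text
clock: 15.13
tool_pos: [0.5402, 0.1546, 0.1601]
orientation: [0.4, 79.5, 6.8]
force: [-2.2, 1.2, 0.2]
opening: 0.0321
```

```bash
cat > st.py <<'E'
from kin import *
o=ctrl.get_obs();print(o["clock"],"f",o["force"].round(2),"f.n",(o["force"]@n).round(2),"m",o["moment"].round(2),o["opening"])
X=np.load("X2.npz");RX=Rot.from_matrix(X["R"]);pX=X["p"];t,T=tool()
print("cell frame",RK.inv().apply(t+T.apply(pX)-L).round(4),(RK.inv()*T*RX).as_rotvec(degrees=True).round(2))
E
python3 st.py
```

```text
15.1333 f [-2.21  1.2   0.21] f.n 1.35 m [0.14 0.99 0.11] 0.03205464989716934
cell frame [-0.0002 -0.0001  0.0038] [-0.01 -0.04 -0.04]
```

{"op": "drive_tool", "data": {"plan": [[[0.0018,0,0.0008],[0,0,0],0],[[0.0036,0,0.0016],[0,0,0],0],[[0.0036,0,0.0016],[0,0,0],0],[[0.0036,0,0.0016],[0,0,0],0]]}}

```text
clock: 15.47
tool_pos: [0.5423, 0.1549, 0.1574]
orientation: [0.5, 79.5, 6.9]
force: [-4.6, 0.1, 5.3]
opening: 0.0318
```

```bash
python3 st.py
```

```text
15.4667 f [-4.64  0.08  5.29] f.n 6.97 m [0.23 1.93 0.16] 0.031762865096576366
cell frame [ 0.     -0.      0.0004] [ 0.01 -0.06 -0.04]
```

{"op": "drive_tool", "data": {"plan": [[[0.0009,0,0.0004],[0,0,0],0],[[0.0018,0,0.0008],[0,0,0],0],[[0.0018,0,0.0008],[0,0,0],0],[[0.0018,0,0.0008],[0,0,0],0]]}}

```text
clock: 15.8
tool_pos: [0.5429, 0.155, 0.1575]
orientation: [0.5, 79.5, 7.0]
force: [-13.5, -0.1, 17.3]
opening: 0.0317
```

```bash
python3 st.py
```

```text
15.8 f [-13.49  -0.06  17.28] f.n 21.85 m [0.2  4.5  0.24] 0.031652153480083565
cell frame [0.0006 0.     0.0002] [ 0.03 -0.1  -0.03]
```

The force is 22 N along the deck normal, so the foot is seated. I'll hold here and read the ring.

{"op": "drive_tool", "data": {"plan": [[[0,0,0],[0,0,0],0],[[0,0,0],[0,0,0],0],[[0,0,0],[0,0,0],0],[[0,0,0],[0,0,0],0],[[0,0,0],[0,0,0],0],[[0,0,0],[0,0,0],0],[[0,0,0],[0,0,0],0],[[0,0,0],[0,0,0],0],[[0,0,0],[0,0,0],0],[[0,0,0],[0,0,0],0]]}}

```text
clock: 16.63
tool_pos: [0.5428, 0.155, 0.1576]
orientation: [0.5, 79.5, 6.9]
force: [-4.6, 1.5, 4.3]
opening: 0.0318
```

```bash
python3 st.py; python3 - <<'E'
from fit import *
t,T=tool();X=np.load("X2.npz");RX=Rot.from_matrix(X["R"]);pX=X["p"]
a=[]
for nm,s in (("wrist",4),("side",8),("scene",8)):
    c=ctrl.get_calibration(nm);im=ctrl.snapshot(nm);cv2.imwrite(f"pics/p9{nm}.png",im)
    u=proj(c,L+n*.04)[0];x,y=(u*s).astype(int);im=cv2.resize(im,None,fx=s,fy=s,interpolation=cv2.INTER_CUBIC)
    # ring brightness centroid compared with predictions at ring = .0055 and .017
    hsv=cv2.cvtColor(cv2.imread(f"pics/p9{nm}.png"),cv2.COLOR_BGR2HSV);m=cv2.inRange(hsv,(15,110,80),(35,255,255))
    k=np.zeros_like(m);cv2.circle(k,tuple(int(v) for v in u),int(40 if nm=="wrist" else 16),255,-1);ys,xs=np.where(m&k)
    print(nm,"ring px",xs.mean().round(1),ys.mean().round(1),len(xs),[(h,proj(c,L+n*(.033+h))[0].round(1)) for h in (0,.0055,.017)])
    a.append(im[max(0,y-170):max(0,y-170)+340,x-133:x+133])
cv2.imwrite("pics/p9v.png",np.hstack(a))
E
```

```text
16.6333 f [-4.58  1.48  4.25] f.n 6.0 m [0.35 2.25 0.21] 0.03177722308295035
cell frame [0.0006 0.     0.0002] [ 0.02 -0.09 -0.03]
wrist ring px 256.4 239.0 156 [(0, array([256.3, 265.2])), (0.0055, array([256.3, 265.9])), (0.017, array([256.4, 267.4]))]
side ring px 261.4 158.6 21 [(0, array([261.6, 156. ])), (0.0055, array([260.9, 155.1])), (0.017, array([259.3, 153.3]))]
scene ring px 297.3 192.3 62 [(0, array([296.9, 193.4])), (0.0055, array([296., 192.])), (0.017, array([294.1, 189.2]))]
```

View pics/p9v.png

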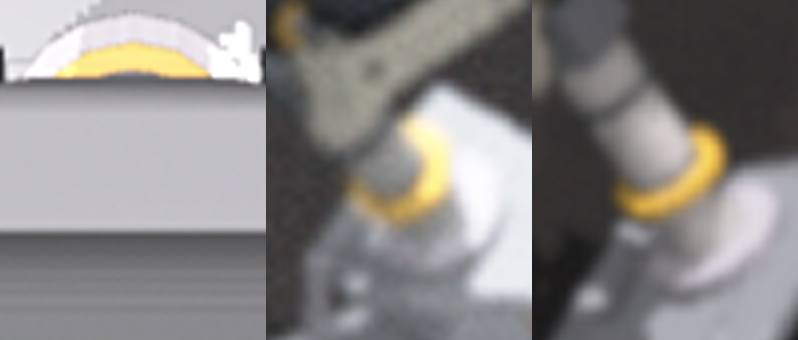

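{"op": "drive_tool", "data": {"plan": [[[0.0014,0,0.0006],[0,0,0],0],[[0.0014,0,0.0006],[0,0,0],0],[[0.0014,0,0.0006],[0,0,0],0],[[0.0014,0,0.0006],[0,0,0],0],[[0.0014,0,0.0006],[0,0,0],0],[[0.0014,0,0.0006],[0,0,0],0],[[0.0014,0,0.0006],[0,0,0],0],[[0.0014,0,0.0006],[0,0,0],0]]}}

```text
clock: 17.45
tool_pos: [0.5432, 0.1551, 0.1577]
orientation: [0.5, 79.5, 7.0]
force: [-15.6, 1.5, 18.4]
opening: 0.0319
```

```bash
python3 st.py; python3 - <<'E'
from kin import *
X=np.load("X2.npz");RX=Rot.from_matrix(X["R"]);R=RK*RX.inv();print(go([.51957,.15201,.1901],R))
E
```

```text
17.45 f [-15.62   1.53  18.36] f.n 23.85 m [0.48 5.16 0.24] 0.031858895474604326
cell frame [0.001  0.0001 0.0001] [ 0.03 -0.1  -0.02]
(array([-0.0362, -0.0003, -0.0175]), array([-0.01,  0.1 , -0.04]))
```

{"op": "drive_tool", "data": {"plan": [[[-0.008,0,-0.0037],[0,0,0],0],[[-0.02,0,-0.0095],[0,0,0],0],[[-0.0362,-0.0003,-0.0175],[0,0,0],0],[[-0.0362,-0.0003,-0.0175],[0,0,0],0],[[-0.0362,-0.0003,-0.0175],[0,0,0],0],[[-0.0362,-0.0003,-0.0175],[0,0,0],0]]}}

```text
clock: 17.95
tool_pos: [0.5196, 0.152, 0.1895]
orientation: [0.5, 79.5, 7.0]
force: [0.0, 0.5, -2.6]
opening: 0.032
```

```bash
python3 st.py; python3 - <<'E'
from fit import *
t,T=tool();X=np.load("X2.npz");RX=Rot.from_matrix(X["R"]);pX=X["p"];p=t+T.apply(pX);z=(T*RX).as_matrix()[:,2];print(t)
V=grab()
def yel(im,u,r):
    m=cv2.inRange(cv2.cvtColor(im,cv2.COLOR_BGR2HSV),(15,110,80),(35,255,255));k=np.zeros_like(m);cv2.circle(k,tuple(int(v) for v in u),r,255,-1)
    ys,xs=np.where(m&k);return np.round([xs.mean(),ys.mean(),len(xs)],1)
for n_,c,im,k in V:
    cv2.imwrite(f"pics/h10{n_}.png",im);u=proj(c,p+z*.036)[0];r=60 if n_=="wrist" else 16
    print(n_,"before",yel(cv2.imread(f"pics/h8{n_}.png"),u,r),"after",yel(im,u,r),"per mm",(proj(c,p+z*.043)[0]-proj(c,p+z*.033)[0]).round(2)/10)
for sel in (("wrist","side","scene"),):
    r=run(V,t,T,RX,pX,sel)
    if r: print(sel,r[0],r[1],"cell frame",RK.inv().apply(r[3]-L).round(4),(RK.inv()*r[2]).as_matrix()[:,2].round(3))
E
```

```text
17.95 f [ 0.01  0.54 -2.64] f.n -2.21 m [-0.07  0.63 -0.  ] 0.03199540632473396
cell frame [-0.0002 -0.0003  0.0398] [ 0.03 -0.09 -0.02]
[0.5196157  0.15200738 0.18952348]
wrist before [256.  239.3 172. ] after [255.4 238.4 182. ] per mm [0.005 0.124]
side before [255.8 150.9  34. ] after [255.3 150.5  38. ] per mm [-0.148 -0.162]
scene before [291.6 183.4  61. ] after [289.8 183.1  63. ] per mm [-0.172 -0.253]
('wrist', 'side', 'scene') [ 3.289e-01  1.000e-04 -1.800e-03] [0.057 0.274 0.116] cell frame [-0.0026 -0.0003  0.0404] [ 0.004 -0.001  1.   ]
```

Ring shift between the two hover views is about 3–4 mm, where a firm block would give 17 mm. So the ring stayed below the line, the left block is moist, and the dry block is on the right. Next, the tester goes back to its stand.

```bash
python3 - <<'E'
from kin import *
X=np.load("X2.npz");RX=Rot.from_matrix(X["R"]);pX=X["p"]+[0,0,-.001];np.savez("X3.npz",R=X["R"],p=pX)
R=RK*RX.inv();print("away",go(L+n*.1-R.apply(pX),R))
Rs=E_("z",-16.5)*RX.inv()
for z in (.176,.036): p=np.array([.4958,-.2498,z])-Rs.apply(pX);print(z,p,go(p,Rs))
print(np.load("grasp.npz")["p"])
E
```

```text
away (array([-0.0551,  0.0006, -0.0236]), array([-0.01,  0.05,  0.  ]))
0.176 [ 0.48389748 -0.24644022  0.28459527] (array([-0.1086, -0.3917, -0.0613]), array([23.11, 34.55,  2.87]))
0.036 [ 0.48389748 -0.24644022  0.14459527] (array([ 0.0291, -0.3919, -0.0868]), array([23.11, 34.55,  2.87]))
[ 0.48837691 -0.24760098  0.14506564]
```

{"op": "drive_tool", "data": {"plan": [[[-0.027,0,-0.012],[0,0,0],0],[[-0.055,0,-0.0236],[0,0,0],0],[[-0.068,-0.03,-0.028],[1.8,2.7,0.2],0],[[-0.075,-0.065,-0.031],[4,6,0.5],0],[[-0.08,-0.1,-0.035],[6.2,9.3,0.8],0],[[-0.085,-0.135,-0.039],[8.4,12.6,1],0],[[-0.09,-0.17,-0.042],[10.6,15.9,1.3],0],[[-0.094,-0.205,-0.045],[12.8,19.1,1.6],0],[[-0.098,-0.24,-0.048],[15,22.4,1.9],0],[[-0.102,-0.275,-0.051],[17.2,25.7,2.1],0],[[-0.106,-0.31,-0.054],[19.4,29,2.4],0],[[-0.1086,-0.345,-0.057],[21.5,32.2,2.7],0],[[-0.1086,-0.375,-0.06],[23.1,34.55,2.87],0],[[-0.1086,-0.392,-0.0613],[23.1,34.55,2.87],0],[[-0.1086,-0.392,-0.0613],[23.1,34.55,2.87],0],[[-0.1086,-0.392,-0.0613],[23.1,34.55,2.87],0]]}}

```text
clock: 19.58
tool_pos: [0.4841, -0.2477, 0.2834]
orientation: [179.8, 65.4, 163.2]
force: [0.3, 0.1, -2.5]
opening: 0.0317
```

```bash
python3 - <<'E'
from fit import *
o=ctrl.get_obs();print(o["clock"],o["tool_pos"],o["force"],o["opening"])
X=np.load("X3.npz");RX=Rot.from_matrix(X["R"]);pX=X["p"];t,T=tool()
print("est",t+T.apply(pX),(T*RX).as_matrix()[:,2].round(3))
V=grab()
for sel in (("wrist","side","scene"),("wrist",)):
    r=run(V,t,T,RX,pX,sel)
    if r: print(sel,r[0],r[1],r[3].round(4),r[2].as_matrix()[:,2].round(3))
d={n_:c for n_,c,_,_ in V}
for n_ in d: print(n_,[(np.round(k["pixel"],1),k["confidence"],atz(d[n_],k["pixel"],0)[:2].round(4)) for k in ctrl.landmark_of(n_,"stand")][:2])
Rs=E_("z",-16.5)*RX.inv()
p=np.array([.4958,-.2498,.036])-Rs.apply(pX);print(p,go(p,Rs))
E
```

```text
19.5833 [ 0.4841042  -0.24767287  0.28339196] [ 0.26083063  0.12985225 -2.52129025] 0.03172627972069489
est [ 0.49591111 -0.25102314  0.17478596] [ 0.001 -0.     1.   ]
('wrist', 'side', 'scene') [ 0.1938 -0.0035 -0.0018] [0.07  0.154 0.265] [ 0.4953 -0.2509  0.1788] [ 0.004 -0.001  1.   ]
('wrist',) [0.4651 0.0021 0.0013] [0.049] [ 0.4952 -0.2508  0.1724] [ 0.009 -0.003  1.   ]
wrist []
side [(array([327.1, 280.4]), 0.78, array([ 0.5006, -0.2457])), (array([204.5, 151. ]), 0.22, array([0.534 , 0.4374]))]
scene [(array([187.4, 300.7]), 0.6, array([ 0.4957, -0.2503]))]
[ 0.48389748 -0.24644022  0.14459527] (array([ 0.1278, -0.0005,  0.0582]), array([0.06, 0.05, 0.02]))
```

{"op": "drive_tool", "data": {"plan": [[[0.032,0,0.0145],[0,0,0],0],[[0.064,-0.0005,0.029],[0,0,0],0],[[0.092,-0.0005,0.042],[0,0,0],0],[[0.11,-0.0005,0.05],[0,0,0],0],[[0.123,-0.0005,0.056],[0,0,0],0],[[0.123,-0.0005,0.056],[0,0,0],0],[[0.123,-0.0005,0.056],[0,0,0],0]]}}

```text
clock: 20.62
tool_pos: [0.4837, -0.2463, 0.1499]
orientation: [179.8, 65.4, 163.5]
force: [0.7, 0.5, -1.8]
opening: 0.0321
```

```bash
python3 - <<'E'
from kin import *
o=ctrl.get_obs();print(o["clock"],o["tool_pos"],o["force"],o["moment"])
X=np.load("X3.npz");RX=Rot.from_matrix(X["R"]);pX=X["p"];t,T=tool()
print("est",t+T.apply(pX),"down1mm",T.inv().apply([0,0,-.001]))
E
```

```text
20.6167 [ 0.48370571 -0.24629872  0.14987686] [ 0.66790085  0.49604195 -1.78507022] [-0.52243257 -1.73873706  0.03871103]
est [ 0.49555365 -0.24964261  0.04127513] down1mm [ 9.09271376e-04 -1.10582532e-06  4.16202285e-04]
```

Foot is about 5 mm above the recess floor with no contact. I'll creep down.

{"op": "drive_tool", "data": {"plan": [[[0.0018,0,0.0008],[0,0,0],0],[[0.0036,0,0.0017],[0,0,0],0],[[0.0045,0,0.0021],[0,0,0],0],[[0.0045,0,0.0021],[0,0,0],0]]}}

```text
clock: 20.95
tool_pos: [0.484, -0.2463, 0.1454]
orientation: [179.8, 65.5, 163.4]
force: [0.0, -0.4, -1.2]
opening: 0.032
```

```bash
python3 - <<'E'
from kin import *
o=ctrl.get_obs();print(o["clock"],o["tool_pos"],o["force"],o["moment"])
E
```

```text
20.95 [ 0.48401355 -0.24631897  0.14542258] [ 0.01286994 -0.35435049 -1.15380072] [-4.80191667e-01 -1.82603810e+00 -1.63446305e-03]
```

{"op": "drive_tool", "data": {"plan": [[[0.001,0,0.0004],[0,0,0],0],[[0.0015,0,0.0007],[0,0,0],0],[[0.0015,0,0.0007],[0,0,0],0]]}}

```text
clock: 21.2
tool_pos: [0.4841, -0.2464, 0.1451]
orientation: [179.9, 65.5, 163.5]
force: [-0.4, 2.1, 5.6]
opening: 0.0319
```

```bash
python3 - <<'E'
from kin import *
o=ctrl.get_obs();print(o["clock"],o["tool_pos"],o["force"],o["moment"])
E
```

```text
21.2 [ 0.4841155  -0.24638736  0.14513334] [-0.42017114  2.09433823  5.600815  ] [ 0.50487568 -0.3853465  -0.28341492]
```

{"op": "drive_tool", "data": {"plan": [[[0,0,0],[0,0,0],0.5],[[0,0,0],[0,0,0],1],[[0,0,0],[0,0,0],1],[[0,0,0],[0,0,0],1],[[0,0,0],[0,0,0],1],[[0,0,0],[0,0,0],1],[[-0.02,0,0],[0,0,0],1],[[-0.05,0,0],[0,0,0],1],[[-0.085,0,0],[0,0,0],1],[[-0.12,0,0],[0,0,0],1],[[-0.15,0,0],[0,0,0],1],[[-0.15,0,0],[0,0,0],1],[[-0.15,0,0],[0,0,0],1]]}}

```text
clock: 22.28
tool_pos: [0.5448, -0.2643, 0.2828]
orientation: [179.8, 65.7, 163.5]
force: [0.3, 1.1, -0.7]
opening: 0.0875
```

```bash
python3 - <<'E'
from fit import *
o=ctrl.get_obs();print(o["clock"],o["tool_pos"],o["force"])
V=grab()
R=E_("z",-16.5)
for n_,c,im,k in V:
    cv2.imwrite(f"pics/r11{n_}.png",im)
    k=[x for x in k if np.hypot(*(np.array(x["pixel"])-proj(c,[.4958,-.25,.1])[0]))<60]
    if not k: print(n_,"none");continue
    m=cv2.resize(k[0]["pixels"].astype(np.float32),None,fx=4,fy=4)>.5
    def f(v):
        RR=Rot.from_euler("xy",v[2:4]*1000,degrees=True)*R;r=render(c,RR,np.array([v[0],v[1],.036]),4,.0055)>0
        ring=cyl(.001,-.025,0);return (m^r).sum()/r.sum()
    b=minimize(f,[.4958,-.25,0,0],method="Nelder-Mead",options=dict(initial_simplex=[[.4958,-.25,0,0],[.5,-.25,0,0],[.4958,-.246,0,0],[.4958,-.25,.004,0],[.4958,-.25,0,.004]],maxiter=120))
    print(n_,b.x.round(4),b.fun.round(3))
    lum=[]
d={n_:c for n_,c,_,_ in V}
pts={}
for n_ in d:
    k=ctrl.landmark_of(n_,"diverter_top");print(n_,[(np.round(x["pixel"],1),x["confidence"]) for x in k]); 
    if k: pts[n_]=k[0]["pixel"];print(atz(d[n_],k[0]["pixel"],.0545))
# montage: wrist crop of tester + scene crop
w=V[0][2];c=V[0][1];x,y=proj(c,[.4958,-.25,.08])[0].astype(int);print(x,y)
a=cv2.resize(w[max(0,y-60):max(0,y-60)+120,max(0,x-60):max(0,x-60)+120],(480,480),interpolation=cv2.INTER_CUBIC)
s=V[2][2];b=cv2.resize(s[235:315,150:230],(320,480),interpolation=cv2.INTER_CUBIC) if 0 else cv2.resize(s[240:310,155:205],(320,448),interpolation=cv2.INTER_CUBIC)
b=np.vstack([b,np.zeros((32,320,3),np.uint8)]);cv2.imwrite("pics/v12.png",np.hstack([a,b]))
E
```

```text
22.2833 [ 0.5448383  -0.26434296  0.28282112] [ 0.26902956  1.12889828 -0.70501979]
wrist [ 0.494  -0.2496  0.      0.0006] 0.026
side [ 4.972e-01 -2.490e-01 -6.000e-04 -2.000e-04] 0.068
scene [ 0.4916 -0.246   0.0097  0.0157] 0.169
wrist [(array([366. , 132.5]), 0.83)]
[ 0.45610636 -0.09860738  0.0545    ]
side [(array([275.8, 234.8]), 0.49), (array([327.6, 267.8]), 0.23)]
[ 0.45842291 -0.09488472  0.0545    ]
scene [(array([185., 293.]), 0.6)]
[ 0.50012787 -0.2546752   0.0545    ]
255 196
```

```bash
python3 - <<'E'
from fit import *
def hull(m,c,q,p,v):
    u=(proj(c,q+p)+.5)*4-.5;cv2.fillConvexPoly(m,cv2.convexHull(np.round(u).astype(np.int32)),v)
R=E_("z",-16.5)
for f,cn,ps in (("r11wrist","wrist",[.494,-.2496,.036]),("r11side","side",[.4972,-.249,.036]),("side0","side",None)):
    c=ctrl.get_calibration(cn);im=cv2.imread(f"pics/{f}.png")
    m=cv2.inRange(cv2.cvtColor(im,cv2.COLOR_BGR2HSV),(14,70,80),(38,255,255));k=np.zeros_like(m)
    cv2.circle(k,tuple(int(v) for v in proj(c,[.4958,-.25,.072])[0]),50 if cn=="wrist" else 18,255,-1);m&=k
    M=cv2.resize(m,None,fx=4,fy=4)>127
    def g(v):
        p=np.array([v[0],v[1],.036]);r=np.zeros((1536,2048),np.uint8);h=v[2]
        hull(r,c,cyl(.021,.03+h,.036+h),p,1);hull(r,c,cyl(.014,.036+h,.1),p,0);hull(r,c,R.apply(sq),p,0)
        return ((r>0)^M).sum()/max(1,M.sum())
    for h in (0,.003,.0055,.008,.012,.017):
        if ps: print(f,h,round(g([ps[0],ps[1],h]),3),(m>0).sum())
    if not ps: print(f,[(h,round(g([.4972,-.249,h]),3)) for h in (0,.003,.0055,.008,.012,.017)])
c=ctrl.get_calibration("wrist");im=cv2.imread("pics/r11wrist.png")
for q in ((.447,0),): pass
t,T=tool();print(t)
# targets: knob ~ (.457,-.098); manifold direction yaw ~7.3
u=np.array([-np.sin(np.radians(7.3)),np.cos(np.radians(7.3)),0]);K=np.array([.457,-.098,0])
print("above pushing side",K+u*.045)
im2=im[90:200,300:470];print(proj(c,[[.449,-.167,.014],[.427,.001,.014]]))
cv2.imwrite("pics/k12.png",cv2.resize(im[60:260,150:500],(800,457),interpolation=cv2.INTER_CUBIC))
E
```

```text
r11wrist 0 0.857 168
r11wrist 0.003 0.798 168
r11wrist 0.0055 0.782 168
r11wrist 0.008 0.735 168
r11wrist 0.012 0.679 168
r11wrist 0.017 0.596 168
r11side 0 0.69 136
r11side 0.003 0.502 136
r11side 0.0055 0.381 136
r11side 0.008 0.354 136
r11side 0.012 0.524 136
r11side 0.017 0.885 136
side0 [(0, np.float64(0.465)), (0.003, np.float64(0.312)), (0.0055, np.float64(0.297)), (0.008, np.float64(0.374)), (0.012, np.float64(0.656)), (0.017, np.float64(1.016))]
[ 0.5435292  -0.26399949  0.28130579]
above pushing side [ 0.45128209 -0.05336475  0.        ]
[[305.99048868 152.15611876]
 [419.85628618 102.63625867]]
```

View pics/k12.png

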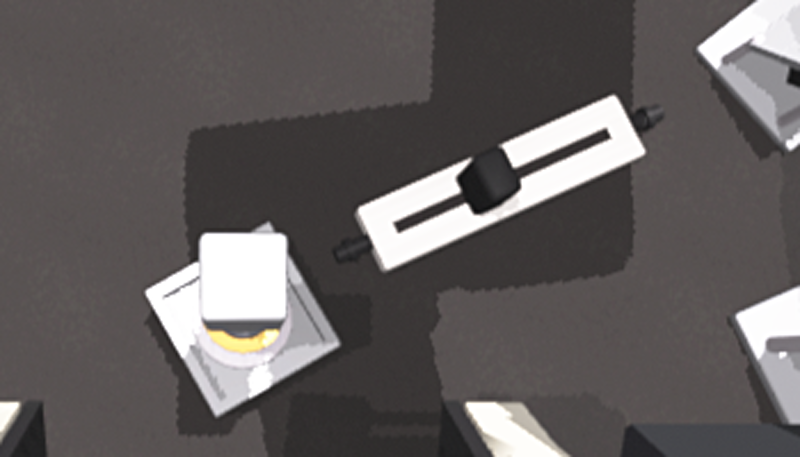

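The ring reads well below the line (shift about 3 mm) and the tester stands upright in its recess. The knob is at crop (488,180), about the middle. Next I'll plan a push to the right end (−y), with the tool leaning back to stay clear of the tester.

```bash
python3 - <<'E'
from kin import *
c=ctrl.get_calibration("wrist");f=lambda p:(np.array(p)+.5)/2.2857-.5+[150,60]
B=np.array([atz(c,f(p),.014) for p in ((357,210),(615,95),(645,155),(385,270))]);C=B.mean(0)
e=(B[1]-B[0]+B[2]-B[3]);u=e/np.linalg.norm(e);print("centre",C,"len",[np.linalg.norm(B[i]-B[i-1]).round(4) for i in range(4)],"u",u)
yaw=np.degrees(np.arctan2(-u[0],u[1]));print("yaw",yaw)
K=atz(c,[366,132.5],.0545);print("knob",K,"s",(K-C)@u,"lat",(K-C)@[u[1],-u[0],0])
print("knob photo top centre",atz(c,f((490,170)),.0545))
Cc=C.copy();Cc[2]=0
for tilt in (20,30,40):
  for flip in (0,1):
    x=-np.cos(np.radians(tilt))*np.array([0,0,1])-np.sin(np.radians(tilt))*u
    z=np.cos(np.radians(tilt))*u-np.sin(np.radians(tilt))*np.array([0,0,1])
    if flip: z=-z
    R=Rot.from_matrix(np.c_[x,np.cross(z,x),z])
    for s in (.045,-.04): print(tilt,flip,s,[q.round(0).tolist() for q in ik(Cc+u*s+[0,0,.032],R,False,25)])
E
```

```text
centre [ 0.45593007 -0.08097808  0.014     ] len [np.float64(0.0385), np.float64(0.1688), np.float64(0.0397), np.float64(0.1682)] u [-0.13536851  0.99079532  0.        ]
yaw 7.779929299852134
knob [ 0.45414553 -0.09850562  0.0545    ] s -0.017124635054212228 lat -0.004140787455324762
knob photo top centre [ 0.45538451 -0.10136028  0.0545    ]
20 0 0.045 [[33.0, 14.0, -55.0, 33.0, -35.0, -55.0]]
20 0 -0.04 []
20 1 0.045 [[33.0, 14.0, -55.0, 33.0, -35.0, 125.0]]
20 1 -0.04 []
30 0 0.045 []
30 0 -0.04 []
30 1 0.045 []
30 1 -0.04 []
40 0 0.045 []
40 0 -0.04 []
40 1 0.045 []
40 1 -0.04 []
```

```bash
python3 - <<'E'
from kin import *
u=np.array([-.1354,.9908,0]);C=np.array([.4575,-.081,0])
for a in (-82.2,-75,-70,-65,-60):
  for lean in (0,10):
    R=Rot.from_euler("z",0,degrees=True)*down(a)
    ax=np.array([.13,-.99,0])  # unused lean helper: tip the tool outward (away from base)
    R=Rot.from_rotvec(np.radians(lean)*np.array([0,1,0]))*R
    print(a,lean,[[q.round(0).tolist() for q in ik(C+u*s+[0,0,z],R,False,15)] for s,z in ((.045,.1),(.045,.032),(-.04,.032))])
E
```

```text
-82.2 0 [[[20.0, 7.0, -36.0, 0.0, -47.0, 167.0]], [[20.0, 13.0, -41.0, 0.0, -36.0, 167.0]], []]
-82.2 10 [[], [], []]
-75 0 [[], [], []]
-75 10 [[], [], [[8.0, 21.0, -29.0, -2.0, -50.0, -172.0]]]
-70 0 [[], [], [[9.0, 15.0, -38.0, -0.0, -37.0, -169.0]]]
-70 10 [[], [], [[8.0, 21.0, -29.0, -2.0, -50.0, -167.0]]]
-65 0 [[], [], [[9.0, 15.0, -38.0, 0.0, -37.0, -164.0]]]
-65 10 [[[18.0, 13.0, -28.0, -4.0, -59.0, -171.0]], [[18.0, 19.0, -31.0, -4.0, -49.0, -170.0]], [[8.0, 21.0, -29.0, -2.0, -50.0, -162.0]]]
-60 0 [[[20.0, 7.0, -36.0, -0.0, -47.0, -170.0]], [[20.0, 13.0, -41.0, -0.0, -36.0, -170.0]], [[9.0, 15.0, -38.0, -0.0, -37.0, -159.0]]]
-60 10 [[[18.0, 13.0, -28.0, -4.0, -59.0, -166.0]], [[18.0, 19.0, -31.0, -4.0, -49.0, -165.0]], [[8.0, 21.0, -29.0, -2.0, -50.0, -157.0]]]
```

```bash
cat > kn.py <<'E'
from kin import *
u=np.array([-.1354,.9908,0]);C=np.array([.457,-.081,0]);RD=down(-58)
def tgt(s,z): return go(C+u*s+[0,0,z],RD)
E
python3 - <<'E'
from kn import *
print(tgt(.045,.25),tgt(.045,.032));print([[q.round(0).tolist() for q in ik(C+u*s+[0,0,z],RD,False,15)] for s,z in ((.045,.25),(.045,.032),(-.04,.032))])
E
```

```text
(array([ 0.0922,  0.1922, -0.1261]), array([ 40.99, -23.46,   8.86])) (array([ 0.2905,  0.192 , -0.0356]), array([ 40.99, -23.46,   8.86]))
[[[20.0, -2.0, -24.0, 0.0, -68.0, -168.0]], [[20.0, 13.0, -41.0, -0.0, -36.0, -168.0]], [[9.0, 15.0, -38.0, -0.0, -37.0, -157.0]]]
```

{"op": "drive_tool", "data": {"plan": [[[-0.005,0.02,-0.02],[4,-2.3,0.9],1],[[0.015,0.05,-0.04],[8,-4.6,1.7],0.5],[[0.03,0.08,-0.055],[14,-8,3],0],[[0.047,0.11,-0.072],[20,-11.5,4.3],0],[[0.06,0.14,-0.09],[26,-15,5.6],0],[[0.075,0.17,-0.11],[32,-18.5,7],0],[[0.092,0.192,-0.126],[38,-21.7,8.2],0],[[0.092,0.192,-0.126],[41,-23.5,8.9],0],[[0.092,0.192,-0.126],[41,-23.5,8.9],0],[[0.092,0.192,-0.126],[41,-23.5,8.9],0],[[0.092,0.192,-0.126],[41,-23.5,8.9],0]]}}

```text
clock: 23.65
tool_pos: [0.4513, -0.0365, 0.2507]
orientation: [79.2, 89.9, 21.3]
force: [0.0, 0.9, 0.6]
opening: 0.0266
```

```bash
python3 - <<'E'
from kn import *
o=ctrl.get_obs();print(o["clock"],o["tool_pos"],o["force"].round(2),o["opening"],o["joint_pos"].round(1))
c=ctrl.get_calibration("wrist");ctrl.snapshot("wrist");k=ctrl.landmark_of("wrist","diverter_top")
for q in k: X=atz(c,q["pixel"],.0545);print(q["confidence"],X,(X-C)@u)
print(tgt(.045,.032));print([tgt(s,.032)[0] for s in (0,-.01,-.02,-.03)])
E
```

```text
23.65 [ 0.45133053 -0.03649795  0.25070169] [0.03 0.94 0.61] 0.02656367538866612 [  20.4   -2.   -23.7   -0.   -68.2 -168.3]
0.73 [ 0.4577444  -0.09707853  0.0545    ] -0.016031401963463494
0.4 [0.59021494 0.10918859 0.0545    ] 0.17040154776037472
(array([ 0.2182, -0.0005, -0.001 ]), array([-0.01,  0.  , -0.03]))
[array([ 0.2182, -0.0189,  0.0401]), array([ 0.2182, -0.023 ,  0.0492]), array([ 0.2182, -0.0271,  0.0583]), array([ 0.2182, -0.0312,  0.0674])]
```

Knob confirmed at s ≈ −0.016. I'll descend and push along the bar.

{"op": "drive_tool", "data": {"plan": [[[0.04,0,0],[0,0,0],0],[[0.08,0,0],[0,0,0],0],[[0.12,0,0],[0,0,0],0],[[0.16,0,0],[0,0,0],0],[[0.195,-0.0005,-0.001],[0,0,0],0],[[0.215,-0.0005,-0.001],[0,0,0],0],[[0.2182,-0.0005,-0.001],[0,0,0],0],[[0.2182,-0.0005,-0.001],[0,0,0],0],[[0.2182,-0.005,0.009],[0,0,0],0],[[0.2182,-0.0097,0.0196],[0,0,0],0],[[0.2182,-0.0143,0.0298],[0,0,0],0],[[0.2182,-0.0189,0.0401],[0,0,0],0],[[0.2182,-0.0189,0.0401],[0,0,0],0]]}}

```text
clock: 24.83
tool_pos: [0.4589, -0.0821, 0.0338]
orientation: [69.8, 89.8, 11.7]
force: [1.0, -0.6, 0.3]
opening: 0.0001
```

```bash
python3 - <<'E'
from kn import *
o=ctrl.get_obs();print(o["clock"],o["tool_pos"],o["force"].round(2),(o["tool_pos"]-C)@u,o["opening"],o["joint_pos"].round(1))
print([(s,tgt(s,.032)[0]) for s in (-.015,-.025,-.03,-.035,-.04)])
E
```

```text
24.8333 [ 0.45892282 -0.08212156  0.03380587] [ 0.95 -0.62  0.33] -0.0013715875600787677 6.456390308149664e-05 [  14.2   14.   -39.1    0.   -36.7 -162.2]
[(-0.015, array([ 0.0018, -0.0072,  0.0117])), (-0.025, array([ 0.0018, -0.0113,  0.0208])), (-0.03, array([ 0.0018, -0.0133,  0.0254])), (-0.035, array([ 0.0018, -0.0154,  0.03  ])), (-0.04, array([ 0.0018, -0.0174,  0.0345]))]
```

{"op": "drive_tool", "data": {"plan": [[[0.001,-0.0042,0.005],[0,0,0],0],[[0.001,-0.0072,0.0117],[0,0,0],0],[[0.001,-0.0093,0.016],[0,0,0],0],[[0.001,-0.0113,0.0208],[0,0,0],0],[[0.001,-0.0125,0.0235],[0,0,0],0],[[0.001,-0.0125,0.0235],[0,0,0],0]]}}

```text
clock: 25.33
tool_pos: [0.4607, -0.1092, 0.0328]
orientation: [68.7, 89.8, 10.6]
force: [-0.7, -0.1, -0.4]
opening: 0.0007
```

```bash
cat > kp.py <<'E'
from kn import *
o=ctrl.get_obs();print(o["clock"],o["tool_pos"],o["force"].round(2),"f.u",(o["force"]@u).round(2),"s",(o["tool_pos"]-C)@u)
t,T=tool();print("1mm push",T.inv().apply(-u*.001))
E
python3 kp.py
```

```text
25.3333 [ 0.4607254  -0.10919398  0.03281488] [-0.69 -0.05 -0.38] f.u 0.04 s -0.028439016584043506
1mm push [-1.62091903e-07 -4.08718847e-04  9.12670081e-04]
```

{"op": "drive_tool", "data": {"plan": [[[0,-0.0016,0.0037],[0,0,0],0],[[0,-0.0033,0.0073],[0,0,0],0],[[0,-0.0041,0.0091],[0,0,0],0],[[0,-0.0041,0.0091],[0,0,0],0]]}}

```text
clock: 25.67
tool_pos: [0.4615, -0.1153, 0.0328]
orientation: [119.5, 89.6, 61.3]
force: [-8.9, 39.8, 12.8]
opening: 0.0005
```

```bash
python3 kp.py; python3 - <<'E'
from kn import *
for n_ in ("wrist","side","scene"):
    c=ctrl.get_calibration(n_);ctrl.snapshot(n_)
    for q in ctrl.landmark_of(n_,"diverter_top")[:2]: X=atz(c,q["pixel"],.0545);print(n_,q["confidence"],X.round(4),"s",((X-C)@u).round(4))
E
```

```text
25.6667 [ 0.46154141 -0.11532751  0.03279522] [-8.88 39.8  12.82] f.u 40.64 s -0.03462660206388954
1mm push [-5.38981002e-06 -4.06293034e-04  9.13736680e-04]
side 0.49 [ 0.4631 -0.1336  0.0545] s -0.053
scene 0.66 [ 0.4652 -0.1411  0.0545] s -0.0606
```

The knob is hard against the end stop: force rises to about 40 N at s ≈ −0.035, and the scene view puts the knob at −0.06. I'll back off.

{"op": "drive_tool", "data": {"plan": [[[0,0.004,-0.0091],[0,0,0],0],[[0,0.01,-0.023],[0,0,0],0],[[0,0.016,-0.036],[0,0,0],0],[[-0.04,0.016,-0.036],[0,0,0],0],[[-0.08,0.016,-0.036],[0,0,0],0],[[-0.12,0.016,-0.036],[0,0,0],0],[[-0.16,0.016,-0.036],[0,0,0],0],[[-0.2,0.016,-0.036],[0,0,0],0],[[-0.23,0.016,-0.036],[0,0,0],0],[[-0.23,0.016,-0.036],[0,0,0],0],[[-0.23,0.016,-0.036],[0,0,0],0]]}}

```text
clock: 26.88
tool_pos: [0.4559, -0.0774, 0.2647]
orientation: [101.9, 89.5, 43.7]
force: [-0.7, 0.2, -0.7]
opening: 0.0006
```

```bash
python3 kp.py; python3 - <<'E'
from kn import *
for n_ in ("wrist","side","scene"):
    c=ctrl.get_calibration(n_);im=ctrl.snapshot(n_);cv2.imwrite(f"pics/f{n_}.png",im)
    for nm,z in (("diverter_top",.0545),("tester",.036),("hygrometer",0),("net_pot",0),("feed_bottle",0)):
        print(n_,nm,[(q["confidence"],np.round(q["pixel"]).tolist(),atz(c,q["pixel"],z).round(3)[:2].tolist(),((atz(c,q["pixel"],z)-C)@u).round(3)) for q in ctrl.landmark_of(n_,nm)[:2]])
im=cv2.imread("pics/fwrist.png");cv2.imwrite("pics/fin.png",cv2.resize(im,(800,600),interpolation=cv2.INTER_CUBIC))
E
```

```text
26.8833 [ 0.45586186 -0.07742913  0.26467119] [-0.71  0.16 -0.68] f.u 0.26 s 0.0036921220443975455
1mm push [-5.12521713e-06 -4.07572129e-04  9.13168381e-04]
wrist diverter_top [(0.78, [233.0, 210.0], [0.464, -0.136], np.float64(-0.055))]
wrist tester []
wrist hygrometer [(0.87, [383.0, 249.0], [0.675, -0.096], np.float64(-0.045))]
wrist net_pot []
wrist feed_bottle []
side diverter_top [(0.46, [288.0, 244.0], [0.462, -0.137], np.float64(-0.057))]
side tester [(0.7, [329.0, 272.0], [0.497, -0.249], np.float64(-0.172))]
side hygrometer [(0.86, [332.0, 214.0], [0.677, -0.081], np.float64(-0.03))]
side net_pot []
side feed_bottle [(0.55, [209.0, 150.0], [0.551, 0.431], np.float64(0.495))]
scene diverter_top [(0.58, [201.0, 255.0], [0.466, -0.139], np.float64(-0.058))]
scene tester [(0.82, [184.0, 295.0], [0.494, -0.254], np.float64(-0.176))]
scene hygrometer [(0.68, [272.0, 290.0], [0.672, -0.101], np.float64(-0.049))]
scene net_pot [(0.55, [234.0, 342.0], [0.67, -0.278], np.float64(-0.224))]
scene feed_bottle [(0.86, [324.0, 156.0], [0.555, 0.436], np.float64(0.499))]
```

```bash
python3 -c "
from plant import ctrl
print(ctrl.close_job())"
```

```text
the job is handed in; nothing more can be done
None
```

The left-hand block tested soft, so the dry block is on the right. I slid the drip-feed knob all the way to the right, and handed the job in at about 27 s of the 54 s allowed.

**What I did**
- The first grip could not reach the sloped press pose because two joints ran into their limits. I put the tester back in its stand, gripped it again with the tool tilted 25°, and carried on.
- I pressed the left block square until the foot seated on the rim. The force peaked at 22–24 N along the deck normal, and I held it for about 1.5 s.
- I put the tester back and pushed the knob to the right with closed fingers until it hit the end stop.

**Last checks**
- **Ring:** the camera views put it about 3–4 mm up. The nominal soft reading is 5.5 mm and the line is at 12 mm, so the distance is rough but clearly below the line. The pin force just before the foot touched, about 2 N, also fits a soft block. A wrist-view fit of the ring was unusable, so I did not count it.
- **Tester:** it is upright in the recess. The wrist and side views put its tilt at no more than about 0.6°. The scene-view fit disagreed at 10–16°, but it is coarse and matched poorly.
- **Knob:** three views put it 55–58 mm right of the bar's middle, against 60 mm at the end stop.
- **Other things:** the hygrometer, net pot and bottle are where they were, to within the detectors' scatter.

**Doubtful points**
- The fingers pressed the knob at its stop with about 42 N in total before I backed off. That was fingertip contact, not the arm or gripper body, but it is close to the 40 N limit.
- I could not view a final picture because the viewer's limit was reached, so the final checks are numeric only.

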